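# Reload the strip-feeder lift with a full terminal carton

## Task

Reload the strip feeder. Among the look-alike closed terminal cartons in the front row one or two are full and the rest are empty, which only their weight tells: put every empty one in the yellow returns bin, stand a full one flat on the lowered lift platform, and leave a second full one, if there is one, standing in the row. Then fit the crank handle on the lift's square shaft and wind the platform, carton on it, up until its top is flush with the fixed feed ledge behind it; finally take the crank off and stand it upright on the worktop again, clear of the lift, leaving the screwdriver and the pliers where they lie.

Things in the scene. Friction and masses are not known exactly. Their poses are not given: they have to be found in the camera images.
- carton_a: closed cardboard carton, 90 (own x) x 56 (own y) x 46 mm high, with tape over the top; origin at the centre of its underside, z up. 3 or 4 such cartons stand in a row at the front of the worktop, long side roughly along world x; one or two of them are full (about 0.55 kg), the others empty (about 0.05 kg); they look alike. An absent one reads None
- carton_b: as carton_a
- carton_c: as carton_a
- carton_d: as carton_a
- returns_bin: fixed open yellow bin, 265 (own x) x 192 (own y) x 128 mm high outside, inside at the floor about 200 x 140 mm, floor 8 mm thick, walls flaring outward; origin at the centre of its underside; its long side lies roughly across the worktop (world y)
- lift: fixed screw lift on a grey base plate 10 mm thick (own x -75 to 125, own y -103 to 127 mm); origin on the worktop. Its column (round head of 26 mm radius, flat top 140 mm high, carrying the square winding shaft) stands at own x 0, y -65 mm, a thin guide rod 127 mm high 40 mm behind it; the platform centre is at own x 0, y +55 mm; the feed ledge lies behind the platform, own x 68 to 124, y -3 to 113 mm
- platform: moving platform of the lift, a steel plate 120 (own x) x 116 (own y) mm with lips 3 mm high and 3 mm wide on its front and both sides, open towards the ledge; origin at the centre of its top face, axes as the lift's, so its z is the platform's height
- ledge_top (a point): point on the front edge of the fixed feed ledge, on its top face, 90 mm above the worktop; the platform is flush when its top is at this height
- shaft_foot (a point): foot of the upright 12 mm square winding shaft, on the gear head's top 140 mm above the worktop; z along the shaft, x and y along its flats; it turns with the shaft. The shaft is straight for 22 mm, then tapers over 9 mm to a 6 mm square end
- screw (a joint): turn of the winding shaft in rad, growing clockwise as seen from above; 8 mm of platform rise per full turn (clockwise raises), about 0.07 N m to turn, it stays where it is left
- crank: loose steel crank handle, 0.3 kg, standing in the front row on its hub: a 32 mm square hub 62 mm high whose underside has a 14 mm square socket 34 mm deep; origin at the centre of the hub's underside (the socket's mouth), z up, sides along own x and y. A flat arm 14 mm wide, 30 to 38 mm above the origin, runs along own +x to a free-turning upright round grip. Centre of mass about 5 mm from the hub's axis towards the grip
- grip_mid (a point): middle of the crank's free-turning grip, a black upright cylinder 22 mm in diameter and 44 mm high, its axis 65 mm from the hub's axis, middle 61 mm above the crank's origin
- screwdriver: bystander: screwdriver 137 mm long, 19 mm thick, lying between the lift and the bin
- pliers: bystander: pliers 155 x 51 x 13 mm, lying behind the lift

How it is judged:
By the outcome, as a careful person would: the job done as asked, in the order asked, and still so for the second after the job is handed in, with the robot touching nothing.
Of carton_a, carton_b, carton_c, carton_d only 3 to 4 are there at a start; the rules pass over those that are not, and their reading is None.
At some moment in a run one of carton_a, carton_b, carton_c, carton_d may be knocked a few centimetres aside while the robot is not near it.
It also fails if it takes over 210 s, if anything falls off the work surface, if the arm or the gripper's body presses on something with over 40 N, if the wrist force passes 120 N, or if a joint passes its speed limit or range.

## Robot

A 6-joint arm with a two-finger parallel gripper is mounted at the origin on a cart in front of the work surface, level with it; the furniture and walls round the work are solid. World frame = base frame: x ahead of the robot, y to its left, z up, the work surface at z = 0. Lengths are in m, angles in rad, forces in N, time in s.
With the tool pointing down it reaches from about 0.375 to 0.9 m from the base axis. Payload 3.1 kg.
Tool frame: the origin (TCP) lies on the centre line of the jaws, within the pads' length; the fingertips stand 14 mm ahead of it and the grasp point (between the pads) lies 5 mm behind it; y points along the fingers, z is the direction in which the jaws open and shut, and the axes are right-handed (so a half turn about y gives the same grasp; the last joint's range is limited). The gripper opens to 87 mm and grips with 3 to 60 N. Pads are 19 mm wide; open, the fingers measure 117 mm over their backs; the gripper's body (75 mm by 190 mm) begins 51 mm behind the grasp point.
Start: joints at [1.056, 0.527, 1.433, -0, 1.181, -0.178], TCP at [0.206, 0.59, 0.237] pointing down, gripper open.
Joint ranges: [-3.08, 3.08], [-0.75, 2.2], [0.22, 2.44], [-1.43, 4.57], [0, 2.65], [-2.85, 2.85]. Speed limits (rad/s): [2.79, 2.79, 3.14, 3.14, 3.14, 3.14].

## Interface

Orientations are given as a unit quaternion [x, y, z, w].
In Python, from rig import robot, vision gives the robot as it stands.
- The arm moves only by the shell command python3 -m crank 'ROWS' [FORCE]. ROWS is JSON, a list of rows, each a list of 7 numbers: the shift along the tool's x, y, z as a fraction of full scale, then the turn, a rotation vector about the tool's x, y, z as a fraction of full scale, then the gripper command: -1 is shut, 1 is fully open, values between are in proportion. In form: [[x, y, z, wx, wy, wz, grip], ...]. A call has 1 to 10 rows; each row is the pose to reach, as a shift and turn from the pose commanded when the call began, along the tool's axes at that moment, turning the shorter way round; what a row does not reach only later rows make up. Full scale, the value 1, is 50 cm for a shift and pi rad for a turn. A row lasts 1/8 s, in which the tool goes at most 62.5 mm and 10.7 degrees, less where a joint would pass 70% of its speed; a pose out of reach is approached as far as the arm can. A call with a number of a shift or a turn outside -1 to 1 is refused whole. A call with a gripper value outside its range is refused whole. The fingers move at their own pace and stop on an object; FORCE is the grip in N (left out, the last holds). Time passes only in rows, so rows that repeat a pose let the fingers close. It gives the time, the measured TCP pose, the force and the opening at its end, in the units of the state.
- robot.get_obs(): the state, without advancing time (a new reading comes with each control period).
- vision.camera(name): name is "side" or "top"; returns the picture (400x640x3 uint8, blue, green, red); there is no depth.
- vision.camera_info(name): a dict with "vfov" (degrees; the focal length in pixels is half the picture's height over the tangent of half this angle, whatever the lens; pixels are square), "cx", "cy" (the principal point, pixels), "k1" (the pictures are not rectified: a ray, as slopes to the right and down, at radius r is drawn at 1 + k1 r^2 times it, then the intrinsics apply), "world_from_camera" (4x4, takes a point from camera to world coordinates). Camera axes: x right, y up, looking along -z (the intrinsics and any distortion apply to the point x, -y, -z); pixel columns grow to the right and rows downward; lengths in m; the calibration is good to about 2 mm. A picture is of the moment at which its call begins. camera_info takes no time and is no camera call.
- robot.hand_in(): hands the job in, once; it reports no verdict.
The state is a dict: "time": time; "q": joint angles; "joint_velocities": joint speeds; "joint_torque": joint torques, N m; "position": TCP position; "tool_rot": TCP orientation; "ft_force": force on the tool from outside, world axes, zero at the start; "moment": the same for the moment, N m; "grip_width": finger opening in m.
Only numpy, scipy, OpenCV 4.12 (cv2) and the standard library are available. Lean on these libraries where they do the work, as an engineer would, in place of code of your own. Each camera call takes 0.05 s, during which the arm holds its last target.

## Working session

There is one attempt and no reset: what is moved stays moved. The work goes in short steps, Python scripts to look and compute and a shell command to move; the robot and the scene stay as the last step left them, time stands still between calls to the robot, and variables do not carry over. Pictures are saved under pics/ and viewed, and the job is handed in when it is done.

```bash
ls; mkdir -p pics; python3 - <<'E'
from rig import robot, vision
import cv2
print(robot.get_obs())
for n in ("side","top"):
    i=vision.camera_info(n); print(n,i)
    cv2.imwrite(f"pics/{n}0.png",vision.camera(n))
E
```

```text
pics
{'time': 0.0, 'q': array([ 1.05649068e+00,  5.28477874e-01,  1.43391086e+00,  2.35667724e-05,
        1.18137856e+00, -1.78476935e-01]), 'joint_velocities': array([-0.00037421,  0.00014571, -0.00075599, -0.0022638 ,  0.00161631,
       -0.00090483]), 'joint_torque': array([-7.54637040e-04, -4.40027547e+01, -1.76600897e+01,  6.33445778e-02,
        5.80561347e-02, -1.22015258e-04]), 'position': array([0.20557101, 0.58948084, 0.23556168]), 'tool_rot': array([ 0.69788129, -0.11844755,  0.11791099, -0.69644015]), 'ft_force': array([ 0.20075436, -0.2488255 ,  0.75134482]), 'moment': array([ 0.00798663, -0.01678936,  0.01873949]), 'grip_width': 0.08740384465140302}
side {'vfov': 43.19187288003492, 'cx': 319.6452035276927, 'cy': 204.93060455021734, 'k1': 0.01783874569883056, 'world_from_camera': array([[ 0.90193302,  0.15505189, -0.40308279,  0.08988622],
       [-0.43187123,  0.3281671 , -0.84011523, -1.04388386],
       [ 0.00201705,  0.93180753,  0.3629472 ,  0.5726642 ],
       [ 0.        ,  0.        ,  0.        ,  1.        ]])}
top {'vfov': 49.43479673972091, 'cx': 322.33134352016054, 'cy': 205.99135559126225, 'k1': -0.06297454297669419, 'world_from_camera': array([[-5.48841616e-03,  9.81136532e-01, -1.93238150e-01,
         3.98589798e-01],
       [-9.99903766e-01, -2.92239079e-03,  1.35616265e-02,
        -6.37507042e-04],
       [ 1.27410898e-02,  1.93293986e-01,  9.81058153e-01,
         1.11607570e+00],
       [ 0.00000000e+00,  0.00000000e+00,  0.00000000e+00,
         1.00000000e+00]])}
```

View pics/side0.png

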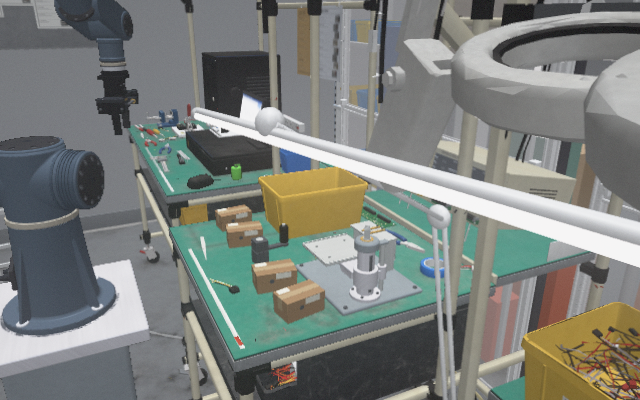

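View pics/top0.png

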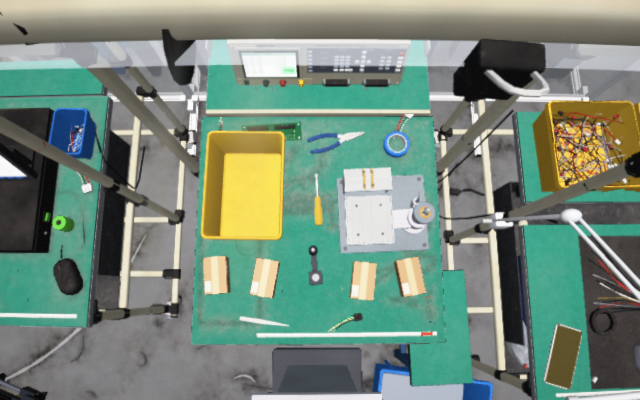

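The two views show four cartons in the top view near (215,275), (264,278), (364,281) and (411,276). The crank is at (315,265), the bin at (243,185) and the lift at (383,213), with the screwdriver at (318,200) and the pliers at (335,140). I'll build helpers and zoom in.

```bash
cat > h.py <<'E'
import numpy as np, cv2
from rig import robot, vision
from scipy.spatial.transform import Rotation as R
def cam(n):
    i=vision.camera_info(n); f=200/np.tan(np.radians(i['vfov']/2)); return i,f
def ray(n,u,v):
    i,f=cam(n); a=np.array([(u-i['cx'])/f,(v-i['cy'])/f]); s=a.copy()
    for _ in range(20): s=a/(1+i['k1']*(s@s))
    T=i['world_from_camera']; d=T[:3,:3]@np.array([s[0],-s[1],-1]); return T[:3,3],d
def onz(n,u,v,z):
    o,d=ray(n,u,v); return (o+d*(z-o[2])/d[2])
def proj(n,p):
    i,f=cam(n); T=i['world_from_camera']; c=T[:3,:3].T@(np.array(p)-T[:3,3]); s=np.array([c[0],-c[1]])/-c[2]
    s=s*(1+i['k1']*(s@s)); return s*f+[i['cx'],i['cy']]
def tri(u1,v1,u2,v2):
    o1,d1=ray('side',u1,v1);o2,d2=ray('top',u2,v2)
    A=np.stack([d1,-d2],1); t=np.linalg.lstsq(A,o2-o1,rcond=None)[0]
    p,q=o1+d1*t[0],o2+d2*t[1]; return (p+q)/2,np.linalg.norm(p-q)
def crop(img,x0,y0,x1,y1,k,fn):
    cv2.imwrite('pics/'+fn,cv2.resize(img[y0:y1,x0:x1],None,fx=k,fy=k,interpolation=cv2.INTER_CUBIC))
E
python3 - <<'E'
from h import *
t=cv2.imread('pics/top0.png');s=cv2.imread('pics/side0.png')
crop(t,190,230,440,310,3,'t1.png'); crop(t,330,160,440,260,5,'t2.png'); crop(s,200,170,430,330,3,'s1.png')
hsv=cv2.cvtColor(t,cv2.COLOR_BGR2HSV)
m=cv2.inRange(hsv,(5,50,80),(22,200,255)); m[:250]=0;m[305:]=0
c,_=cv2.findContours(m,cv2.RETR_EXTERNAL,cv2.CHAIN_APPROX_NONE)
for k in c:
    if cv2.contourArea(k)>200: print(cv2.contourArea(k),cv2.minAreaRect(k),cv2.boundingRect(k))
E
```

```text
280.0 ((370.09405517578125, 281.0594177246094), (8.95533561706543, 36.51786422729492), 5.710592269897461) (365, 263, 11, 37)
295.5 ((356.0191345214844, 279.5494384765625), (9.243886947631836, 36.738521575927734), 5.440331935882568) (350, 261, 13, 38)
292.0 ((271.1642150878906, 278.6807556152344), (9.209589004516602, 36.838356018066406), 9.865806579589844) (264, 260, 15, 38)
682.5 ((410.03973388671875, 276.3826904296875), (37.1327018737793, 23.707149505615234), 77.73522186279297) (395, 257, 30, 40)
345.5 ((222.5, 274.5), (37.0, 11.0), 90.0) (217, 256, 12, 38)
```

View pics/t1.png

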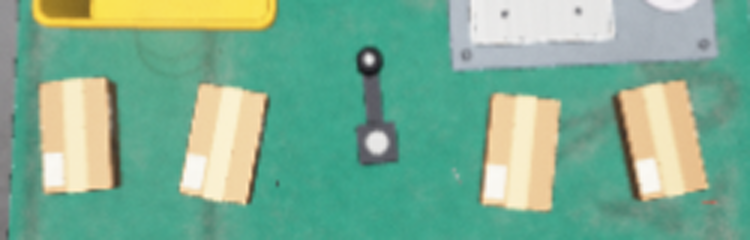

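View pics/t2.png

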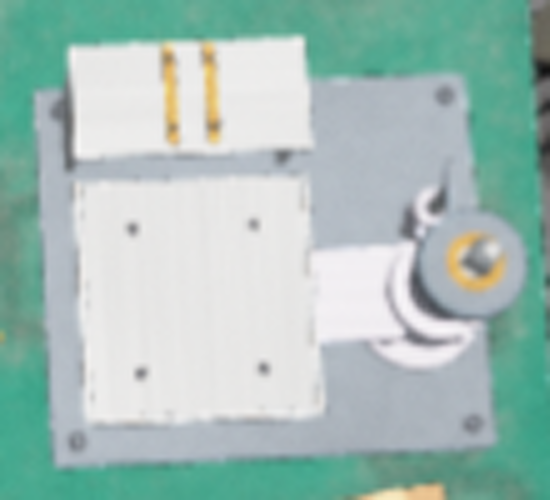

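View pics/s1.png

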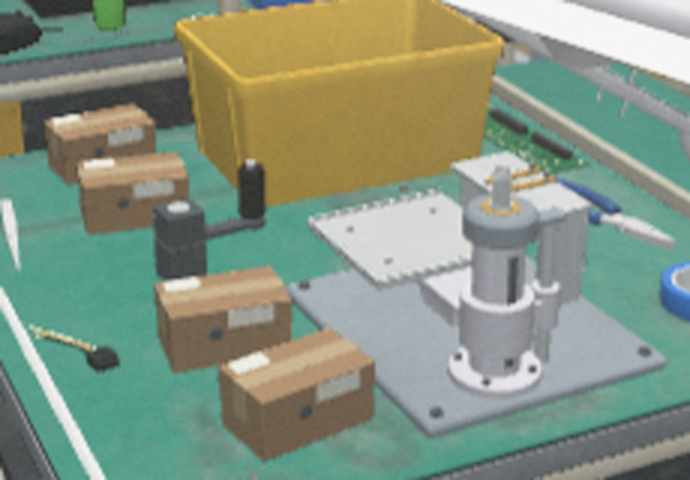

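```bash
python3 - <<'E'
from h import *
np.set_printoptions(precision=4,suppress=True)
def q(pts,k,x0,y0,z): return np.array([onz('top',(u+.5)/k+x0-.5,(v+.5)/k+y0-.5,z) for u,v in pts])
C=dict(c1=[(40,84),(107,79),(113,187),(46,193)],c2=[(201,84),(267,94),(247,203),(181,191)],c3=[(492,94),(559,98),(549,210),(482,205)],c4=[(624,90),(684,81),(707,187),(643,199)])
for n,p in C.items():
    w=q(p,3,190,230,.046); c=w.mean(0); dx=(w[0]+w[1]-w[2]-w[3])/2; dy=(w[0]+w[3]-w[1]-w[2])/2
    print(n,c,'L',np.linalg.norm(dx),np.linalg.norm(dy),'yaw',np.degrees(np.arctan2(dx[1],dx[0])),np.degrees(np.arctan2(-dy[0],dy[1])), proj('side',c))
h=q([(376,142)],3,190,230,.062)[0];g=q([(369,60)],3,190,230,.083)[0];print('crank',h,g,g-h)
b=q([(36,92),(462,75),(495,440),(57,467)],5,330,160,.01);dx=(b[0]+b[1]-b[2]-b[3])/2; dy=(b[0]+b[3]-b[1]-b[2])/2
print('base',b.mean(0),np.linalg.norm(dx),np.linalg.norm(dy),np.degrees(np.arctan2(dx[1],dx[0])),np.degrees(np.arctan2(-dy[0],dy[1])))
print('head',q([(470,263),(416,263),(525,263),(478,262)],5,330,160,.14)); print('tip',q([(490,250)],5,330,160,.171))
l=q([(68,48),(308,38),(312,148),(70,160)],5,330,160,.09);print('ledge',l)
p=q([(75,182),(310,178),(325,412),(88,424)],5,330,160,.02);print('plat z.02',p,np.linalg.norm(p[0]-p[1]),np.linalg.norm(p[0]-p[3]))
# bin rim
print('bin',[onz('top',u,v,.128) for u,v in [(207,132),(284,132),(282,240),(203,237)]])
yaw=np.radians(np.degrees(np.arctan2(dx[1],dx[0])))
Rm=np.array([[np.cos(yaw),-np.sin(yaw)],[np.sin(yaw),np.cos(yaw)]])
o=b.mean(0)[:2]-Rm@[.025,.012];print('lift org',o,'shaft',o+Rm@[0,-.065],'plat',o+Rm@[0,.055])
E
```

```text
c1 [0.439  0.2471 0.046 ] L 0.0878912799181133 0.05476393268305057 yaw 5.327515050630892 4.638721322063716 [232.6816 209.5591]
c2 [0.4331 0.1267 0.046 ] L 0.08803978916986144 0.05449565641406049 yaw -9.627155021690003 -9.462657820069204 [243.7635 225.4824]
c3 [ 0.4249 -0.114   0.046 ] L 0.09015911188036359 0.054638390878481276 yaw -6.424490111210771 -4.202902511347523 [273.7818 265.9332]
c4 [ 0.434  -0.2321  0.046 ] L 0.08822062154927947 0.05199197353336737 yaw 8.952355918256366 8.861125038737276 [299.0231 290.3658]
crank [0.4326 0.0033 0.062 ] [0.4963 0.0086 0.083 ] [0.0637 0.0053 0.021 ]
base [ 0.5983 -0.1714  0.01  ] 0.19545835661817537 0.22596677976909746 2.320072861303698 2.7260897961955175
head [[ 0.5756 -0.2468  0.14  ]
 [ 0.5757 -0.2218  0.14  ]
 [ 0.5755 -0.2724  0.14  ]
 [ 0.5761 -0.2506  0.14  ]]
tip [[ 0.5758 -0.2483  0.171 ]]
ledge [[ 0.6925 -0.0665  0.09  ]
 [ 0.6975 -0.1848  0.09  ]
 [ 0.6419 -0.1847  0.09  ]
 [ 0.6361 -0.0666  0.09  ]]
plat z.02 [[ 0.6406 -0.0735  0.02  ]
 [ 0.6425 -0.1956  0.02  ]
 [ 0.5207 -0.1989  0.02  ]
 [ 0.5152 -0.0782  0.02  ]] 0.12212832266026082 0.12550994490799502
bin [array([0.7755, 0.2622, 0.128 ]), array([0.7746, 0.0768, 0.128 ]), array([0.5144, 0.0782, 0.128 ]), array([0.5217, 0.2593, 0.128 ])]
lift org [ 0.5738 -0.1844] shaft [ 0.5764 -0.2494] plat [ 0.5715 -0.1295]
```

```bash
python3 - <<'E'
from h import *
np.set_printoptions(precision=4,suppress=True)
f=lambda u,k,o:(u+.5)/k+o-.5
for (a,b),(c,d) in [((310,220),(88,424)),((380,283),(325,412)),((437,192),(75,182))]:
    print(tri(f(a,3,200),f(b,3,170),f(c,5,330),f(d,5,160)))
t=cv2.imread('pics/top0.png');s=cv2.imread('pics/side0.png')
crop(t,400,190,440,230,14,'t3.png'); crop(s,345,215,390,255,14,'s3.png')
crop(t,295,235,335,295,10,'t4.png')
E
```

```text
(array([ 0.5111, -0.0752,  0.0669]), np.float64(0.0019479973768262624))
(array([ 0.5154, -0.1904,  0.0668]), np.float64(6.619817247401008e-05))
(array([ 0.6285, -0.0696,  0.066 ]), np.float64(0.004166391772225338))
```

View pics/t3.png

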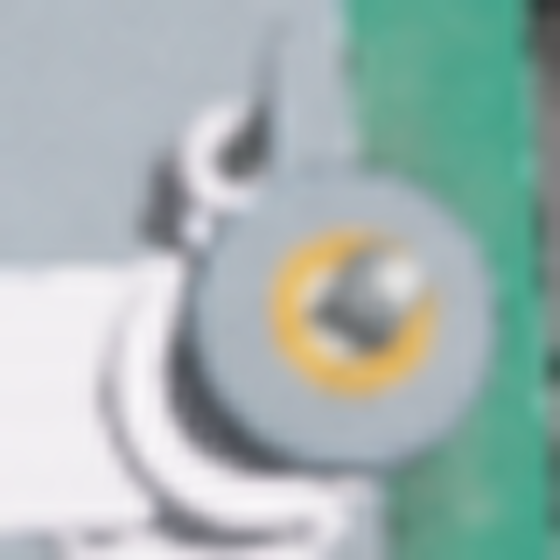

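View pics/s3.png

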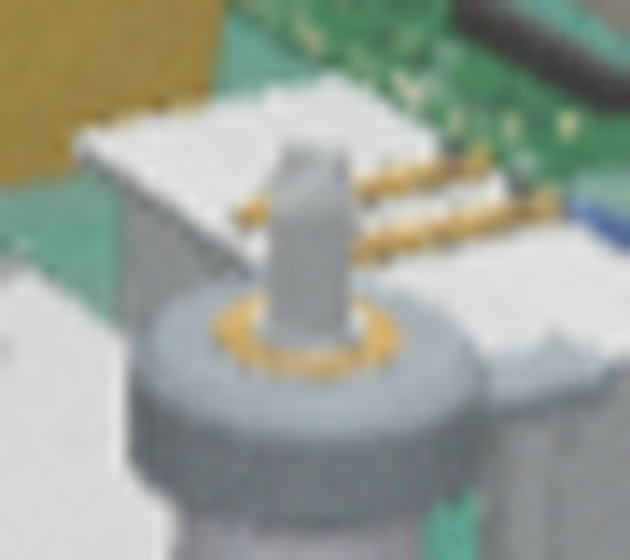

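View pics/t4.png

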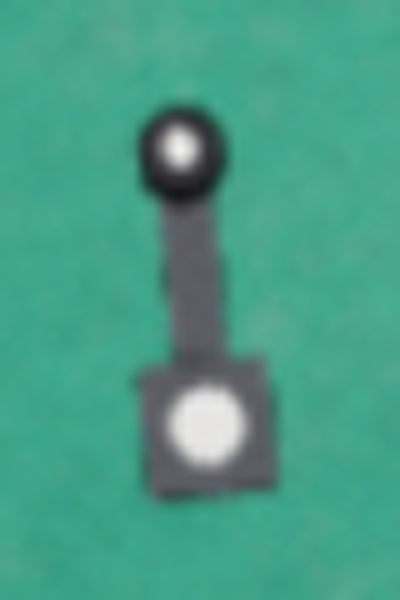

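Everything agrees with the given sizes: cartons about 88 x 55 mm, base plate 0.195 x 0.226 m. The platform lips are at z≈0.066, so the platform is at about 0.063. The shaft is at about (0.576, -0.249) and shows one flat almost square-on to the side camera, so its yaw is about -31° (mod 90). Next is a planning helper, then the first carton.

```bash
cat >> h.py <<'E'
def plan(x,y,z,yaw=None,sgn=None):
    """yaw deg: carton-like yaw; jaws open along the object's y"""
    o=robot.get_obs(); Rn=R.from_quat(o['tool_rot'])
    d=np.array([x,y,z])-o['position']; s=Rn.inv().apply(d)/.5
    if yaw is None: rv=np.zeros(3)
    else:
        best=None
        for k in ((1,-1) if sgn is None else (sgn,)):
            a=np.radians(yaw); zt=k*np.array([-np.sin(a),np.cos(a),0]); yt=np.array([0,0,-1.]); xt=np.cross(yt,zt)
            rv=(Rn.inv()*R.from_matrix(np.stack([xt,yt,zt],1))).as_rotvec()
            if best is None or np.linalg.norm(rv)<np.linalg.norm(best): best=rv
        rv=best
    n=max(np.linalg.norm(d)/.0625,np.degrees(np.linalg.norm(rv))/10.7)
    print('row',[round(float(v),4) for v in s]+[round(float(v),4) for v in rv/np.pi],'n>=%.1f'%n,'q6 %.2f'%o['q'][5],'t %.1f'%o['time'])
def st():
    o=robot.get_obs(); Rn=R.from_quat(o['tool_rot']); zt=Rn.apply([0,0,1])
    print('t %.2f'%o['time'],'p',o['position'].round(4),'zdir %.1f'%np.degrees(np.arctan2(zt[1],zt[0])),'down',Rn.apply([0,1,0]).round(3),'F',o['ft_force'].round(2),'M',o['moment'].round(3),'w %.4f'%o['grip_width'],'q',o['q'].round(2))
E
python3 -c "
from h import *
st(); plan(.439,.247,.15,5)"
```

```text
t 0.10 p [0.2056 0.5896 0.2357] zdir 70.8 down [-0.001 -0.002 -1.   ] F [-1.03 -0.28 -0.08] M [ 0.003 -0.025  0.02 ] w 0.0871 q [ 1.06  0.53  1.43  0.    1.18 -0.18]
row [0.6666, 0.1721, -0.4927, 0.0006, -0.1347, -0.0002] n>=6.8 q6 -0.18 t 0.1
```

```bash
python3 -m crank '[[0.6666,0.1721,-0.4927,0.0006,-0.1347,-0.0002,1],[0.6666,0.1721,-0.4927,0.0006,-0.1347,-0.0002,1],[0.6666,0.1721,-0.4927,0.0006,-0.1347,-0.0002,1],[0.6666,0.1721,-0.4927,0.0006,-0.1347,-0.0002,1],[0.6666,0.1721,-0.4927,0.0006,-0.1347,-0.0002,1],[0.6666,0.1721,-0.4927,0.0006,-0.1347,-0.0002,1],[0.6666,0.1721,-0.4927,0.0006,-0.1347,-0.0002,1],[0.6666,0.1721,-0.4927,0.0006,-0.1347,-0.0002,1],[0.6666,0.1721,-0.4927,0.0006,-0.1347,-0.0002,1]]' 20; python3 -c "
from h import *
st(); plan(.439,.247,.033,5)"
```

```text
time: 1.23
position: [0.4389, 0.2477, 0.1503]
tool_rot: [-0.706, -0.03, 0.031, 0.707]
ft_force: [0.3, 0.8, 0.5]
grip_width: 0.0873
t 1.23 p [0.4389 0.2477 0.1503] zdir 95.0 down [-0.     0.002 -1.   ] F [0.28 0.77 0.49] M [ 0.032 -0.036 -0.061] w 0.0873 q [ 0.29  0.5   1.82  0.    0.83 -1.37]
row [0.0001, 0.2345, -0.0018, -0.0006, -0.0003, -0.0001] n>=1.9 q6 -1.37 t 1.2
```

```bash
python3 -m crank '[[0,0.12,-0.0018,0,0,0,1],[0,0.2345,-0.0018,0,0,0,1],[0,0.2345,-0.0018,0,0,0,1],[0,0.2345,-0.0018,0,0,0,0.2],[0,0.2345,-0.0018,0,0,0,-1],[0,0.2345,-0.0018,0,0,0,-1],[0,0.2345,-0.0018,0,0,0,-1],[0,0.2345,-0.0018,0,0,0,-1]]' 20; python3 -c "
from h import *
st()"
```

```text
time: 2.22
position: [0.4406, 0.2475, 0.035]
tool_rot: [-0.705, -0.032, 0.029, 0.708]
ft_force: [-1.4, 1.6, 9.4]
grip_width: 0.0561
t 2.23 p [0.4406 0.2475 0.035 ] zdir 95.0 down [ 0.004  0.003 -1.   ] F [-1.42  1.65  9.43] M [0.346 0.243 0.007] w 0.0561 q [ 0.29  0.71  1.88  0.    0.55 -1.37]
```

```bash
python3 -m crank '[[0,-0.06,0,0,0,0,-1],[0,-0.12,0,0,0,0,-1],[0,-0.12,0,0,0,0,-1],[0,-0.12,0,0,0,0,-1],[0,-0.12,0,0,0,0,-1]]'; python3 -c "
from h import *
st(); robot and cv2.imwrite('pics/a1.png',vision.camera('side')); plan(.5985,.169,.25,0); st()"
```

```text
time: 2.85
position: [0.4385, 0.2465, 0.0919]
tool_rot: [-0.706, -0.03, 0.032, 0.707]
ft_force: [0.3, -0.8, -5.3]
grip_width: 0.0561
t 2.85 p [0.4385 0.2465 0.0919] zdir 95.0 down [-0.002  0.001 -1.   ] F [ 0.27 -0.78 -5.28] M [-0.011 -0.04  -0.022] w 0.0561 q [ 0.29  0.6   1.86  0.    0.68 -1.37]
row [0.3045, -0.3169, -0.182, -0.0003, 0.0278, -0.0006] n>=3.8 q6 -1.37 t 2.9
t 2.90 p [0.4386 0.2465 0.092 ] zdir 95.0 down [-0.002  0.001 -1.   ] F [ 0.15 -0.62 -5.47] M [ 0.004 -0.007 -0.003] w 0.0559 q [ 0.29  0.6   1.86  0.    0.68 -1.37]
```

View pics/a1.png

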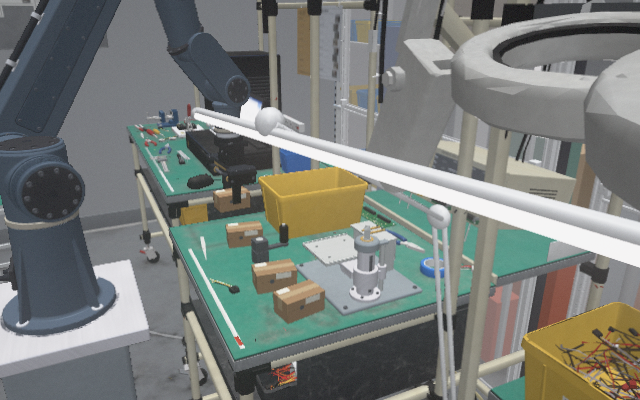

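The side view shows the carton held above its spot at about (232,195). The force is about -5.4 N, so this one is full. I'll set it back in the row and clear the empties first.

```bash
python3 -m crank '[[0,0.06,0,0,0,0,-1],[0,0.100,0,0,0,0,-1],[0,0.113,0,0,0,0,-1],[0,0.113,0,0,0,0,-1],[0,0.113,0,0,0,0,1],[0,0.113,0,0,0,0,1],[0,0.113,0,0,0,0,1],[0,0.0,0,0,0,0,1],[0,-0.1,0,0,0,0,1]]'; python3 -c "
from h import *
st()
t=vision.camera('top'); cv2.imwrite('pics/b1.png',t); crop(t,190,230,440,310,3,'b1c.png')
plan(.433,.127,.13,-9.5)"
```

```text
time: 4.03
position: [0.4393, 0.2467, 0.1442]
tool_rot: [-0.706, -0.031, 0.031, 0.707]
ft_force: [0.2, 0.3, -0.0]
grip_width: 0.0864
t 4.03 p [0.4393 0.2467 0.1442] zdir 95.0 down [-0.     0.001 -1.   ] F [ 0.2   0.29 -0.02] M [ 0.091 -0.023  0.016] w 0.0864 q [ 0.29  0.51  1.82  0.    0.81 -1.37]
row [-0.0411, 0.039, -0.2395, -0.0017, 0.0807, 0.0035] n>=2.0 q6 -1.37 t 4.1
```

View pics/b1c.png

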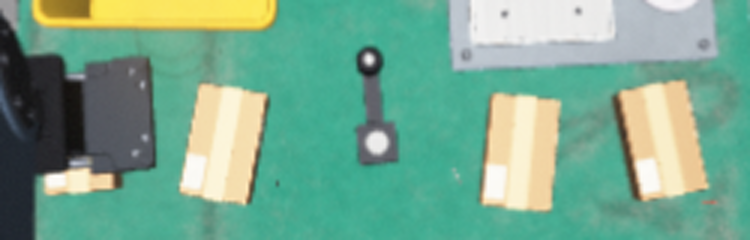

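The other cartons are unmoved, and carton 2 is still at crop (225,143).

```bash
python3 -m crank '[[-0.0411,0.039,-0.2395,0,0.0807,0,1],[-0.0411,0.039,-0.2395,0,0.0807,0,1],[-0.0411,0.039,-0.2395,0,0.0807,0,1],[-0.0411,0.13,-0.2395,0,0.0807,0,1],[-0.0411,0.2204,-0.2395,0,0.0807,0,1],[-0.0411,0.2204,-0.2395,0,0.0807,0,1],[-0.0411,0.2204,-0.2395,0,0.0807,0,-1],[-0.0411,0.2204,-0.2395,0,0.0807,0,-1],[-0.0411,0.2204,-0.2395,0,0.0807,0,-1],[-0.0411,0.2204,-0.2395,0,0.0807,0,-1]]'; python3 -m crank '[[0,-0.06,0,0,0,0,-1],[0,-0.13,0,0,0,0,-1],[0,-0.13,0,0,0,0,-1],[0,-0.13,0,0,0,0,-1],[0,-0.13,0,0,0,0,-1]]'; python3 -c "
from h import *
st();plan(.5985,.169,.25,0);plan(.5985,.169,.1,0)"
```

```text
time: 5.32
position: [0.4305, 0.1263, 0.034]
tool_rot: [-0.704, 0.058, -0.06, 0.706]
ft_force: [-1.1, 2.7, 8.5]
grip_width: 0.0561
time: 5.95
position: [0.4284, 0.1257, 0.0967]
tool_rot: [-0.704, 0.06, -0.058, 0.705]
ft_force: [0.7, 0.7, -5.5]
grip_width: 0.0556
t 5.95 p [0.4284 0.1257 0.0967] zdir 80.5 down [-0.002  0.002 -1.   ] F [ 0.69  0.73 -5.46] M [ 0.052  0.004 -0.001] w 0.0556 q [ 0.03  0.55  1.99  0.    0.6  -1.37]
row [0.3203, -0.3073, 0.1422, -0.0005, -0.0529, -0.0007] n>=3.7 q6 -1.37 t 6.0
row [0.321, -0.0073, 0.1418, -0.0005, -0.0529, -0.0007] n>=2.8 q6 -1.37 t 6.0
```

Also full at -5.5 N, so cartons 3 and 4 should be empty. I'll put this one back too.

```bash
python3 -m crank '[[0,0.06,0,0,0,0,-1],[0,0.110,0,0,0,0,-1],[0,0.1235,0,0,0,0,-1],[0,0.1235,0,0,0,0,-1],[0,0.1235,0,0,0,0,1],[0,0.1235,0,0,0,0,1],[0,0.1235,0,0,0,0,1],[0,0.0,0,0,0,0,1],[0,-0.12,0,0,0,0,1],[0,-0.12,0,0,0,0,1]]'; python3 -c "
from h import *
st()
plan(.425,-.114,.15,-5.5)"
```

```text
time: 7.2
position: [0.4325, 0.1259, 0.162]
tool_rot: [-0.704, 0.054, -0.063, 0.706]
ft_force: [0.2, -1.0, 0.9]
grip_width: 0.0868
t 7.20 p [0.4325 0.1259 0.162 ] zdir 80.5 down [ 0.012  0.002 -1.   ] F [ 0.19 -0.96  0.9 ] M [0.151 0.032 0.075] w 0.0868 q [ 0.03  0.42  1.94  0.    0.77 -1.37]
row [0.0642, 0.0228, -0.4758, -0.0012, -0.0222, 0.0036] n>=3.8 q6 -1.37 t 7.2
```

```bash
python3 -m crank '[[0.0642,0.0228,-0.4758,0,-0.0222,0,1],[0.0642,0.0228,-0.4758,0,-0.0222,0,1],[0.0642,0.0228,-0.4758,0,-0.0222,0,1],[0.0642,0.0228,-0.4758,0,-0.0222,0,1],[0.0642,0.0228,-0.4758,0,-0.0222,0,1],[0.0642,0.0228,-0.4758,0,-0.0222,0,1]]'; python3 -c "
from h import *
st()
t=vision.camera('top'); crop(t,190,230,440,310,3,'b2c.png')
plan(.425,-.114,.033,-5.5)"
```

```text
time: 7.95
position: [0.4207, -0.1137, 0.1454]
tool_rot: [-0.705, 0.035, -0.034, 0.707]
ft_force: [0.1, -0.2, 0.1]
grip_width: 0.087
t 7.95 p [ 0.4207 -0.1137  0.1454] zdir 84.4 down [-0.001  0.003 -1.   ] F [ 0.11 -0.18  0.06] M [ 0.048  0.032 -0.005] w 0.0870 q [-0.52  0.44  1.98  0.    0.72 -2.  ]
row [0.0089, 0.2251, -0.0019, -0.001, 0.0, -0.0004] n>=1.8 q6 -2.00 t 8.0
```

View pics/b2c.png

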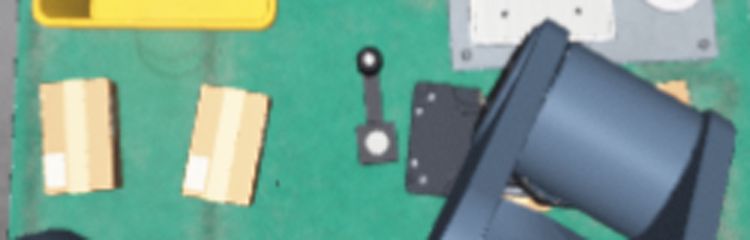

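```bash
python3 -m crank '[[0.0089,0.11,-0.0019,0,0,0,1],[0.0089,0.2251,-0.0019,0,0,0,1],[0.0089,0.2251,-0.0019,0,0,0,1],[0.0089,0.2251,-0.0019,0,0,0,-1],[0.0089,0.2251,-0.0019,0,0,0,-1],[0.0089,0.2251,-0.0019,0,0,0,-1],[0.0089,0.2251,-0.0019,0,0,0,-1]]' 15;  python3 -m crank '[[0.0,-0.06,0,0,0,0,-1],[0,-0.13,0,0,0,0,-1],[0,-0.13,0,0,0,0,-1],[0,-0.13,0,0,0,0,-1],[0,-0.13,0,0,0,0,-1]]'; python3 -c "
from h import *
st();plan(.425,-.114,.25,0);plan(.5985,.169,.25,0);plan(.5985,.169,.1,0)"
```

```text
time: 8.88
position: [0.4271, -0.1159, 0.0351]
tool_rot: [-0.706, 0.033, -0.036, 0.706]
ft_force: [-1.2, 0.4, 12.3]
grip_width: 0.0557
time: 9.5
position: [0.4255, -0.1152, 0.0976]
tool_rot: [-0.705, 0.035, -0.034, 0.707]
ft_force: [-0.4, -0.2, 0.0]
grip_width: 0.0559
t 9.50 p [ 0.4255 -0.1152  0.0976] zdir 84.5 down [-0.001  0.003 -1.   ] F [-0.37 -0.21  0.01] M [ 0.064 -0.025 -0.003] w 0.0559 q [-0.52  0.54  2.01  0.    0.59 -2.  ]
row [-0.0016, -0.3048, 0.0032, -0.0009, -0.0307, -0.0003] n>=2.4 q6 -2.00 t 9.5
row [0.2892, -0.3035, 0.6, -0.0009, -0.0307, -0.0003] n>=5.9 q6 -2.00 t 9.5
row [0.2896, -0.0035, 0.5992, -0.0009, -0.0307, -0.0003] n>=5.3 q6 -2.00 t 9.5
```

About 0 N, so this one is empty. Carrying it to the bin.

```bash
python3 -m crank '[[0,-0.125,0,0,0,0,-1],[0,-0.25,0,0,0,0,-1],[0.1,-0.3035,0.2,0,-0.01,0,-1],[0.2892,-0.3035,0.6,0,-0.0307,0,-1],[0.2892,-0.3035,0.6,0,-0.0307,0,-1],[0.2892,-0.3035,0.6,0,-0.0307,0,-1],[0.2892,-0.3035,0.6,0,-0.0307,0,-1],[0.2892,-0.3035,0.6,0,-0.0307,0,-1],[0.2892,-0.3035,0.6,0,-0.0307,0,-1],[0.2892,-0.3035,0.6,0,-0.0307,0,-1]]'; python3 -c "
from h import *
st();plan(.5985,.169,.092,0)
t=vision.camera('top'); crop(t,190,120,440,310,3,'b3c.png')"
```

```text
time: 10.75
position: [0.5977, 0.1681, 0.2494]
tool_rot: [-0.707, 0.001, 0.001, 0.707]
ft_force: [-0.2, -0.3, -0.6]
grip_width: 0.056
t 10.75 p [0.5977 0.1681 0.2494] zdir 90.0 down [-0.003  0.001 -1.   ] F [-0.18 -0.31 -0.56] M [0.022 0.034 0.035] w 0.0560 q [ 0.09  0.51  1.43  0.    1.21 -1.48]
row [0.0024, 0.3148, 0.0014, -0.0003, -0.0001, -0.0008] n>=2.5 q6 -1.48 t 10.8
```

View pics/b3c.png

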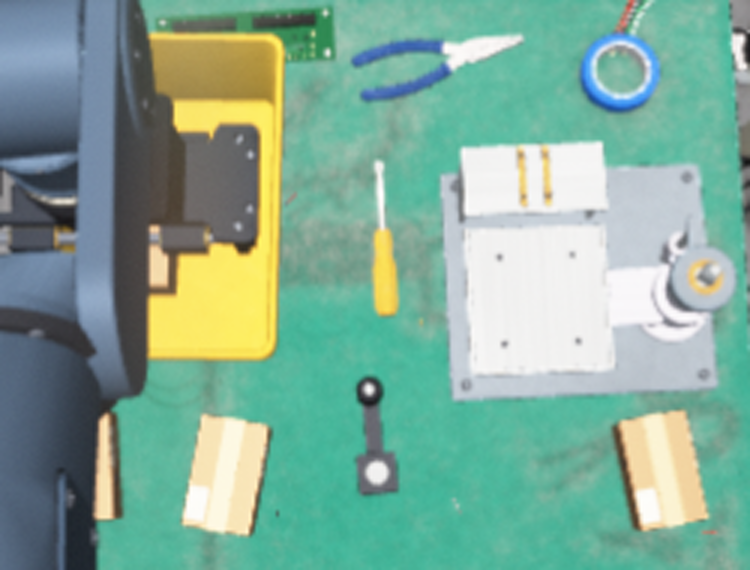

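The carton hangs inside the bin mouth at crop (160,265). Lowering it and releasing.

```bash
python3 -m crank '[[0.0024,0.12,0.0014,0,0,0,-1],[0.0024,0.24,0.0014,0,0,0,-1],[0.0024,0.3288,0.0014,0,0,0,-1],[0.0024,0.3288,0.0014,0,0,0,-1],[0.0024,0.3288,0.0014,0,0,0,0.7],[0.0024,0.3288,0.0014,0,0,0,0.7],[0.0024,0.3288,0.0014,0,0,0,0.7],[0.0024,0.15,0.0014,0,0,0,0.7],[0,0.0,0,0,0,0,0.7],[0,0,0,0,0,0,1]]'; python3 -c "
from h import *
st();plan(.43,-.2,.22,9)"
```

```text
time: 12.05
position: [0.6001, 0.1692, 0.2555]
tool_rot: [-0.706, -0.003, -0.002, 0.708]
ft_force: [-0.1, -1.3, -0.6]
grip_width: 0.0779
t 12.05 p [0.6001 0.1692 0.2555] zdir 90.0 down [ 0.007  0.002 -1.   ] F [-0.13 -1.28 -0.6 ] M [ 0.04  -0.017  0.003] w 0.0779 q [ 0.09  0.5   1.42  0.    1.21 -1.48]
row [-0.3409, 0.0668, -0.7384, -0.0006, -0.0499, 0.0023] n>=6.5 q6 -1.48 t 12.1
```

```bash
python3 -m crank '[[-0.3409,0.0668,-0.7384,0,-0.0499,0,1],[-0.3409,0.0668,-0.7384,0,-0.0499,0,1],[-0.3409,0.0668,-0.7384,0,-0.0499,0,1],[-0.3409,0.0668,-0.7384,0,-0.0499,0,1],[-0.3409,0.0668,-0.7384,0,-0.0499,0,1],[-0.3409,0.0668,-0.7384,0,-0.0499,0,1],[-0.3409,0.0668,-0.7384,0,-0.0499,0,1],[-0.3409,0.0668,-0.7384,0,-0.0499,0,1],[-0.3409,0.0668,-0.7384,0,-0.0499,0,1]]'; python3 -c "
from h import *
st();plan(.434,-.232,.1,9);plan(.434,-.232,.033,9)
t=vision.camera('top'); crop(t,190,120,440,310,3,'b4c.png')"
```

```text
time: 13.18
position: [0.4287, -0.1997, 0.2172]
tool_rot: [-0.704, -0.056, 0.055, 0.705]
ft_force: [-0.6, 0.4, 0.4]
grip_width: 0.0866
t 13.18 p [ 0.4287 -0.1997  0.2172] zdir 99.0 down [ 0.002  0.002 -1.   ] F [-0.61  0.36  0.41] M [ 0.147  0.08  -0.031] w 0.0866 q [-0.67  0.35  1.83  0.    0.96 -2.4 ]
row [-0.0, 0.2344, -0.0657, -0.0004, -0.0001, 0.0006] n>=1.9 q6 -2.40 t 13.2
row [-0.0003, 0.3684, -0.0659, -0.0004, -0.0001, 0.0006] n>=3.0 q6 -2.40 t 13.2
```

View pics/b4c.png

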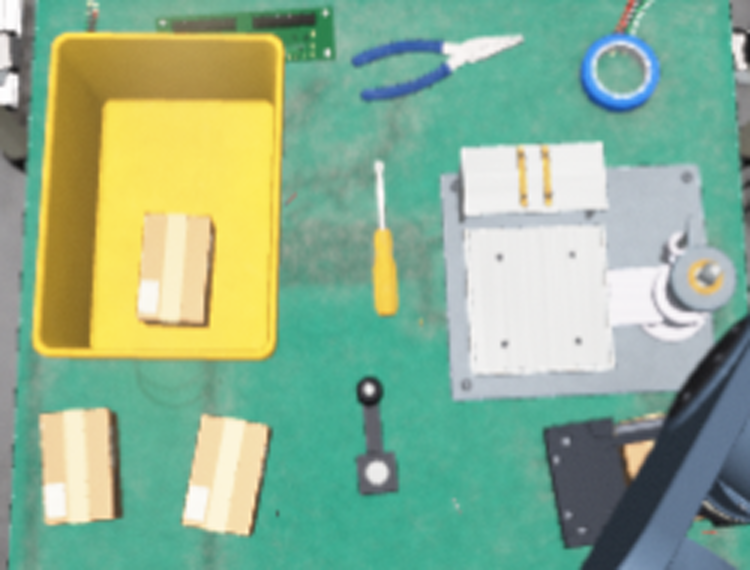

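```bash
python3 -m crank '[[0,0.1,-0.0657,0,0,0,1],[0,0.2344,-0.0657,0,0,0,1],[0,0.2344,-0.0657,0,0,0,1],[0,0.3664,-0.0657,0,0,0,1],[0,0.3664,-0.0657,0,0,0,1],[0,0.3664,-0.0657,0,0,0,1],[0,0.3664,-0.0657,0,0,0,-1],[0,0.3664,-0.0657,0,0,0,-1],[0,0.3664,-0.0657,0,0,0,-1],[0,0.3664,-0.0657,0,0,0,-1]]' 15;  python3 -m crank '[[0.0,-0.06,0,0,0,0,-1],[0,-0.13,0,0,0,0,-1],[0,-0.13,0,0,0,0,-1],[0,-0.13,0,0,0,0,-1],[0,-0.13,0,0,0,0,-1]]'; python3 -c "
from h import *
st();plan(.6965,.169,.25,0)"
```

```text
time: 14.48
position: [0.4339, -0.2326, 0.0341]
tool_rot: [-0.705, -0.056, 0.055, 0.705]
ft_force: [-0.3, 0.5, 7.7]
grip_width: 0.056
time: 15.1
position: [0.433, -0.232, 0.0973]
tool_rot: [-0.704, -0.055, 0.056, 0.706]
ft_force: [0.4, 0.2, 0.2]
grip_width: 0.0557
t 15.10 p [ 0.433  -0.232   0.0973] zdir 99.0 down [-0.001  0.003 -1.   ] F [0.35 0.15 0.17] M [ 0.055 -0.009 -0.05 ] w 0.0557 q [-0.72  0.58  1.88  0.    0.68 -2.45]
row [0.6456, -0.3031, 0.7109, -0.0011, 0.0499, -0.0002] n>=8.1 q6 -2.45 t 15.1
```

```bash
python3 -m crank '[[0,-0.125,0,0,0,0,-1],[0,-0.25,0,0,0,0,-1],[0,-0.3031,0,0,0,0,-1],[0.6456,-0.3031,0.7109,0,0.0499,0,-1],[0.6456,-0.3031,0.7109,0,0.0499,0,-1],[0.6456,-0.3031,0.7109,0,0.0499,0,-1],[0.6456,-0.3031,0.7109,0,0.0499,0,-1],[0.6456,-0.3031,0.7109,0,0.0499,0,-1],[0.6456,-0.3031,0.7109,0,0.0499,0,-1],[0.6456,-0.3031,0.7109,0,0.0499,0,-1]]';python3 -m crank '[[0.6456,-0.3031,0.7109,0,0.0499,0,-1]]'>/dev/null & sleep 0; wait; python3 -c "
from h import *
st();plan(.6965,.169,.25,0)"
```

```text
time: 16.35
position: [0.6726, 0.1329, 0.2488]
tool_rot: [-0.707, 0.001, 0.001, 0.708]
ft_force: [0.3, -1.5, -0.4]
grip_width: 0.0558
t 16.48 p [0.7111 0.1774 0.2657] zdir 80.8 down [-0.007  0.001 -1.   ] F [ 0.58 -0.31 -0.51] M [-0.042 -0.086 -0.043] w 0.0557 q [ 0.09  0.66  1.09  0.    1.4  -1.32]
row [-0.0259, 0.0315, -0.0212, -0.0001, -0.0509, -0.0023] n>=0.9 q6 -1.32 t 16.5
```

That extra row overshot: shifts are taken from each call's start pose. It did no harm. Correcting.

```bash
python3 -m crank '[[-0.0259,0.0315,-0.0212,0,-0.0509,0,-1],[-0.0259,0.0315,-0.0212,0,-0.0509,0,-1],[-0.0259,0.0315,-0.0212,0,-0.0509,0,-1]]';python3 -c "
from h import *
st();plan(.6965,.169,.085,0)
t=vision.camera('top'); crop(t,190,120,440,310,3,'b5c.png')"
```

```text
time: 16.85
position: [0.6974, 0.1663, 0.2528]
tool_rot: [-0.706, 0.0, 0.001, 0.708]
ft_force: [-0.8, -0.1, -0.8]
grip_width: 0.056
t 16.85 p [0.6974 0.1663 0.2528] zdir 90.0 down [-0.001  0.002 -1.   ] F [-0.76 -0.1  -0.8 ] M [ 0.027 -0.026 -0.012] w 0.0560 q [ 0.08  0.64  1.16  0.    1.34 -1.49]
row [-0.0014, 0.3356, 0.0048, -0.0006, 0.0001, -0.0004] n>=2.7 q6 -1.49 t 16.9
```

View pics/b5c.png

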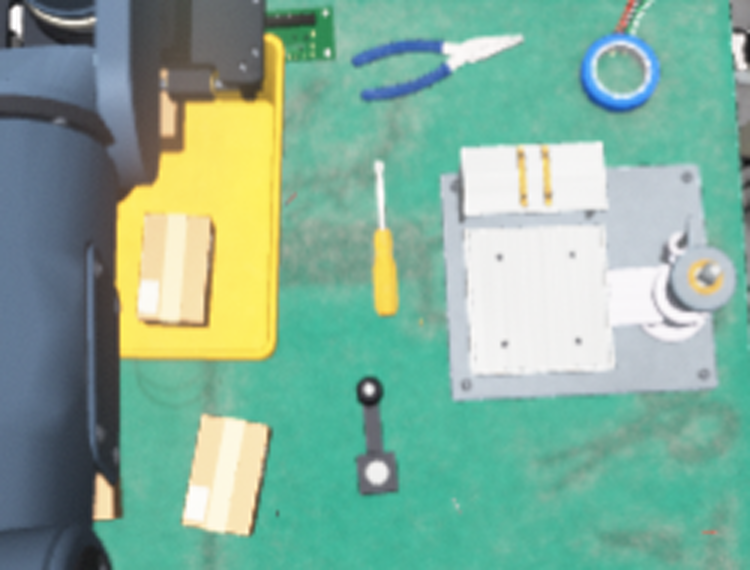

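```bash
python3 -m crank '[[-0.0014,0.12,0.0048,0,0,0,-1],[-0.0014,0.24,0.0048,0,0,0,-1],[-0.0014,0.3356,0.0048,0,0,0,-1],[-0.0014,0.3356,0.0048,0,0,0,-1],[-0.0014,0.3356,0.0048,0,0,0,0.7],[-0.0014,0.3356,0.0048,0,0,0,0.7],[-0.0014,0.3356,0.0048,0,0,0,0.7],[0,0.15,0,0,0,0,0.7],[0,0.0,0,0,0,0,0.7],[0,0,0,0,0,0,1]]'; python3 -c "
from h import *
st();plan(.45,.0,.22,-9.5)"
```

```text
time: 18.15
position: [0.6991, 0.1669, 0.2591]
tool_rot: [-0.706, -0.004, -0.001, 0.708]
ft_force: [0.6, -1.1, -0.0]
grip_width: 0.0782
t 18.15 p [0.6991 0.1669 0.2591] zdir 90.2 down [ 0.007  0.002 -1.   ] F [ 0.62 -1.08 -0.03] M [-0.024 -0.015 -0.003] w 0.0782 q [ 0.08  0.64  1.15  0.    1.35 -1.5 ]
row [-0.4997, 0.0739, -0.3324, -0.0009, 0.0538, 0.0022] n>=4.8 q6 -1.50 t 18.1
```

```bash
python3 -m crank '[[-0.4997,0.0739,-0.3324,0,0.0538,0,1],[-0.4997,0.0739,-0.3324,0,0.0538,0,1],[-0.4997,0.0739,-0.3324,0,0.0538,0,1],[-0.4997,0.0739,-0.3324,0,0.0538,0,1],[-0.4997,0.0739,-0.3324,0,0.0538,0,1],[-0.4997,0.0739,-0.3324,0,0.0538,0,1],[-0.4997,0.0739,-0.3324,0,0.0538,0,1]]'; python3 -c "
from h import *
st();t=vision.camera('top'); cv2.imwrite('pics/b6.png',t); crop(t,190,120,440,310,3,'b6c.png')"
```

```text
time: 19.02
position: [0.4501, -0.0005, 0.2177]
tool_rot: [-0.704, 0.057, -0.061, 0.705]
ft_force: [-0.5, -0.7, -0.3]
grip_width: 0.0874
t 19.02 p [ 0.4501 -0.0005  0.2177] zdir 80.5 down [ 0.005  0.001 -1.   ] F [-0.5  -0.66 -0.25] M [ 0.028 -0.047  0.009] w 0.0874 q [-0.25  0.32  1.88  0.    0.94 -1.66]
```

View pics/b6c.png

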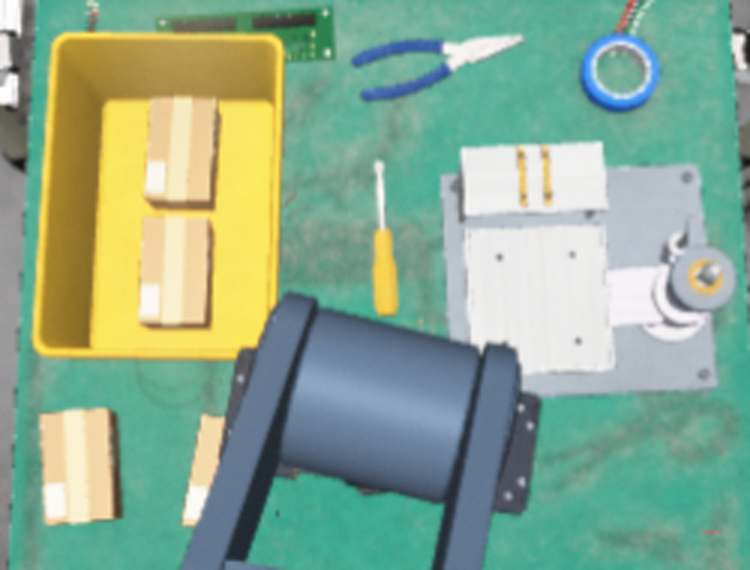

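Both empties lie flat in the bin at crop (180,150) and (175,270), and the two full ones have not moved. I'll take carton 2 to the platform.

```bash
python3 -c "
from h import *
plan(.4315,.1262,.15,-9.5);plan(.4315,.1262,.034,-9.5)"
```

```text
row [-0.0798, 0.1352, 0.243, -0.0006, 0.0, 0.0014] n>=2.3 q6 -1.66 t 19.1
row [-0.0808, 0.3672, 0.2426, -0.0006, 0.0, 0.0014] n>=3.6 q6 -1.66 t 19.1
```

```bash
python3 -m crank '[[-0.08,0.1352,0.243,0,0,0,1],[-0.08,0.1352,0.243,0,0,0,1],[-0.08,0.1352,0.243,0,0,0,1],[-0.08,0.1352,0.243,0,0,0,1]]'; python3 -c "
from h import *
st();t=vision.camera('top'); crop(t,190,230,440,310,3,'b7c.png'); plan(.4315,.1262,.034,-9.5)"
```

```text
time: 19.58
position: [0.4298, 0.1283, 0.1486]
tool_rot: [-0.704, 0.057, -0.057, 0.705]
ft_force: [0.2, -0.1, -0.2]
grip_width: 0.0872
t 19.57 p [0.4298 0.1283 0.1486] zdir 80.8 down [ 0.001  0.002 -1.   ] F [ 0.22 -0.06 -0.25] M [-0.02   0.011  0.025] w 0.0872 q [ 0.04  0.44  1.95  0.    0.74 -1.37]
row [0.0021, 0.2302, -0.0023, -0.0006, 0.001, 0.0006] n>=1.8 q6 -1.37 t 19.6
```

View pics/b7c.png

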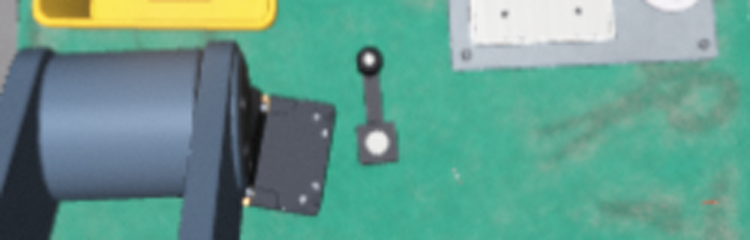

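```bash
python3 -m crank '[[0.002,0.11,-0.002,0,0,0,1],[0.002,0.2282,-0.002,0,0,0,1],[0.002,0.2282,-0.002,0,0,0,1],[0.002,0.2282,-0.002,0,0,0,-1],[0.002,0.2282,-0.002,0,0,0,-1],[0.002,0.2282,-0.002,0,0,0,-1],[0.002,0.2282,-0.002,0,0,0,-1]]' 22; python3 -c "
from h import *
st()"; python3 -m crank '[[0,-0.06,0,0,0,0,-1],[0,-0.185,0,0,0,0,-1],[0,-0.32,0,0,0,0,-1],[0,-0.32,0,0,0,0,-1],[0,-0.32,0,0,0,0,-1],[0,-0.32,0,0,0,0,-1]]'; python3 -c "
from h import *
st();plan(.571,-.122,.19,2.5)"
```

```text
time: 20.5
position: [0.4312, 0.1256, 0.0368]
tool_rot: [-0.704, 0.057, -0.06, 0.706]
ft_force: [-0.9, -0.4, 12.7]
grip_width: 0.0557
t 20.50 p [0.4312 0.1256 0.0368] zdir 80.5 down [ 0.005  0.002 -1.   ] F [-0.94 -0.39 12.72] M [-0.112  0.267  0.013] w 0.0557 q [ 0.03  0.68  2.02  0.    0.44 -1.38]
time: 21.25
position: [0.4279, 0.1251, 0.193]
tool_rot: [-0.704, 0.06, -0.057, 0.705]
ft_force: [0.3, 0.8, -5.6]
grip_width: 0.0557
t 21.25 p [0.4279 0.1251 0.193 ] zdir 80.5 down [-0.005  0.002 -1.   ] F [ 0.33  0.8  -5.63] M [-0.055  0.002  0.026] w 0.0557 q [ 0.03  0.36  1.91  0.    0.87 -1.37]
row [0.3638, 0.0038, -0.4401, -0.0004, -0.0667, -0.0015] n>=4.6 q6 -1.37 t 21.2
```

```bash
python3 -m crank '[[0.3638,0.0038,-0.4401,0,-0.0667,0,-1],[0.3638,0.0038,-0.4401,0,-0.0667,0,-1],[0.3638,0.0038,-0.4401,0,-0.0667,0,-1],[0.3638,0.0038,-0.4401,0,-0.0667,0,-1],[0.3638,0.0038,-0.4401,0,-0.0667,0,-1],[0.3638,0.0038,-0.4401,0,-0.0667,0,-1],[0.3638,0.0038,-0.4401,0,-0.0667,0,-1],[0.3638,0.0038,-0.4401,0,-0.0667,0,-1]]'; python3 -c "
from h import *
st();plan(.571,-.122,.106,2.5)
t=vision.camera('top'); crop(t,290,150,440,310,4,'b8c.png')
t=vision.camera('side'); crop(t,220,150,430,310,3,'b8s.png')"
```

```text
time: 22.25
position: [0.5715, -0.1203, 0.1913]
tool_rot: [-0.706, -0.015, 0.017, 0.708]
ft_force: [-0.2, -0.3, -4.3]
grip_width: 0.056
t 22.25 p [ 0.5715 -0.1203  0.1913] zdir 92.6 down [-0.003  0.004 -1.   ] F [-0.19 -0.27 -4.31] M [ 0.029 -0.051  0.007] w 0.0560 q [-0.4   0.53  1.58  0.    1.04 -2.02]
row [-0.0007, 0.1706, -0.0039, -0.0012, 0.0004, -0.0009] n>=1.4 q6 -2.02 t 22.2
```

View pics/b8s.png

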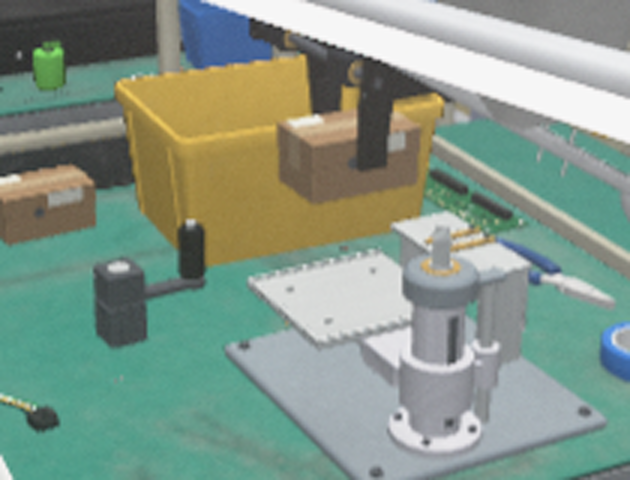

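View pics/b8c.png

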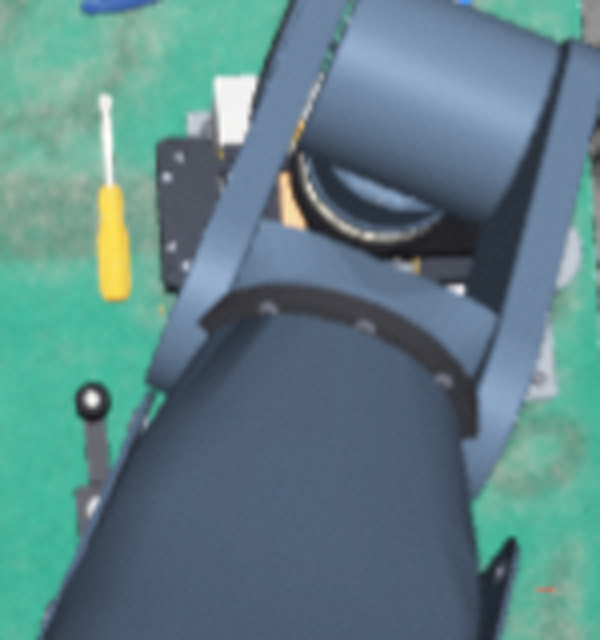

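Carton held level above the platform. Lowering in steps.

```bash
python3 -m crank '[[0,0.08,-0.0039,0,0,0,-1],[0,0.15,-0.0039,0,0,0,-1],[0,0.1706,-0.0039,0,0,0,-1],[0,0.1706,-0.0039,0,0,0,-1],[0,0.1706,-0.0039,0,0,0,-1]]'; python3 -c "
from h import *
st()
t=vision.camera('side'); crop(t,220,150,430,310,3,'b9s.png')"
```

```text
time: 22.98
position: [0.5745, -0.124, 0.109]
tool_rot: [-0.707, -0.017, 0.014, 0.707]
ft_force: [0.6, -0.2, -5.2]
grip_width: 0.0557
t 22.98 p [ 0.5745 -0.124   0.109 ] zdir 92.5 down [ 0.004  0.    -1.   ] F [ 0.63 -0.2  -5.16] M [-0.01   0.043 -0.031] w 0.0557 q [-0.4   0.65  1.64  0.    0.85 -2.02]
```

View pics/b9s.png

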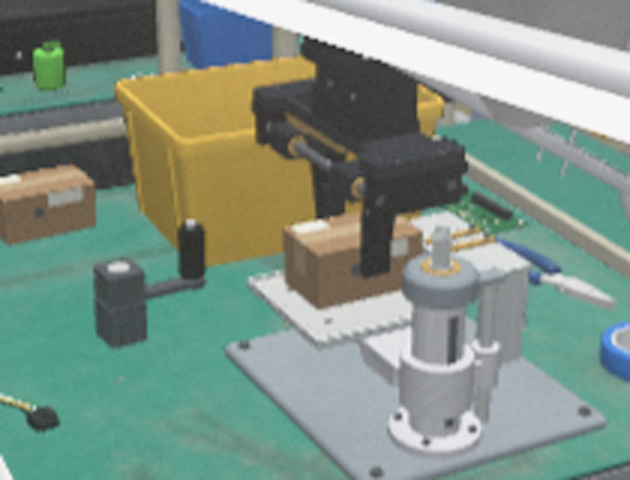

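```bash
for i in 1; do python3 -m crank '[[0,0.006,0,0,0,0,-1],[0,0.010,0,0,0,0,-1],[0,0.010,0,0,0,0,-1]]'; python3 -m crank '[[0,0.004,0,0,0,0,-1],[0,0.006,0,0,0,0,-1],[0,0.006,0,0,0,0,-1]]';python3 -m crank '[[0,0.004,0,0,0,0,-1],[0,0.006,0,0,0,0,-1],[0,0.006,0,0,0,0,-1]]'; done
```

```text
time: 23.4
position: [0.5735, -0.1239, 0.1035]
tool_rot: [-0.706, -0.016, 0.015, 0.707]
ft_force: [-2.2, -0.2, 2.8]
grip_width: 0.0562
time: 23.78
position: [0.5735, -0.1239, 0.1034]
tool_rot: [-0.707, -0.016, 0.014, 0.707]
ft_force: [-6.8, 1.3, 20.5]
grip_width: 0.0559
time: 24.15
position: [0.5742, -0.1239, 0.1021]
tool_rot: [-0.707, -0.017, 0.014, 0.707]
ft_force: [-7.5, 3.3, 29.6]
grip_width: 0.0561
```

```bash
python3 -m crank '[[0,-0.010,0,0,0,0,-1],[0,-0.010,0,0,0,0,-1],[0,-0.010,0,0,0,0,0.6],[0,-0.010,0,0,0,0,0.9],[0,-0.010,0,0,0,0,0.9],[0,-0.010,0,0,0,0,0.9],[0,-0.12,0,0,0,0,0.9],[0,-0.24,0,0,0,0,1],[0,-0.3,0,0,0,0,1],[0,-0.3,0,0,0,0,1]]'; python3 -c "
from h import *
st();plan(.45,.08,.22,5)"
```

```text
time: 25.4
position: [0.5747, -0.1246, 0.2493]
tool_rot: [0.707, 0.018, -0.013, -0.707]
ft_force: [-0.5, 0.4, 0.1]
grip_width: 0.0869
t 25.40 p [ 0.5747 -0.1246  0.2493] zdir 92.5 down [ 0.007 -0.001 -1.   ] F [-0.55  0.37  0.12] M [ 0.045  0.019 -0.051] w 0.0869 q [-0.4   0.46  1.52  0.    1.16 -2.02]
row [-0.2317, 0.0565, 0.4198, 0.0004, -0.0138, 0.0022] n>=3.9 q6 -2.02 t 25.4
```

```bash
python3 -m crank '[[-0.2317,0.0565,0.62,0,-0.0138,0,1],[-0.2317,0.0565,0.62,0,-0.0138,0,1],[-0.2317,0.0565,0.62,0,-0.0138,0,1],[-0.2317,0.0565,0.62,0,-0.0138,0,1],[-0.2317,0.0565,0.62,0,-0.0138,0,1],[-0.2317,0.0565,0.62,0,-0.0138,0,1],[-0.2317,0.0565,0.62,0,-0.0138,0,1],[-0.2317,0.0565,0.62,0,-0.0138,0,1]]';python3 -c "
from h import *
st()
t=vision.camera('top'); cv2.imwrite('pics/d1.png',t);crop(t,290,150,440,310,5,'d1t.png')
t=vision.camera('side'); cv2.imwrite('pics/d1sf.png',t);crop(t,220,150,430,310,3,'d1s.png')"
```

```text
time: 26.4
position: [0.444, 0.18, 0.2179]
tool_rot: [-0.706, -0.031, 0.031, 0.707]
ft_force: [-0.3, 0.3, -0.3]
grip_width: 0.0868
t 26.40 p [0.444  0.18   0.2179] zdir 95.0 down [-0.     0.001 -1.   ] F [-0.27  0.27 -0.27] M [0.013 0.002 0.012] w 0.0868 q [ 0.15  0.36  1.81  0.    0.97 -1.51]
```

View pics/d1s.png

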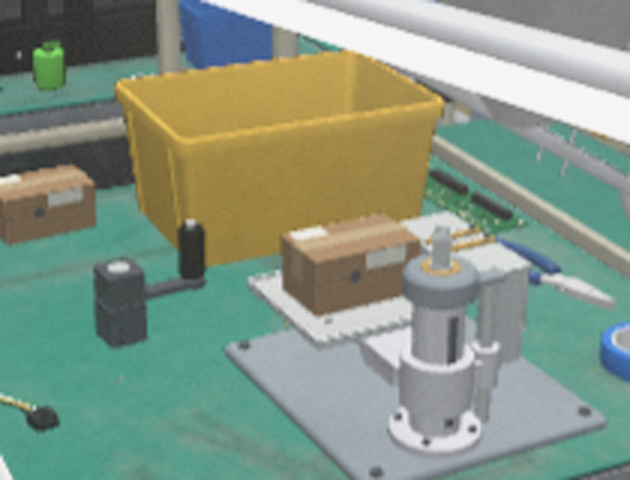

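View pics/d1t.png

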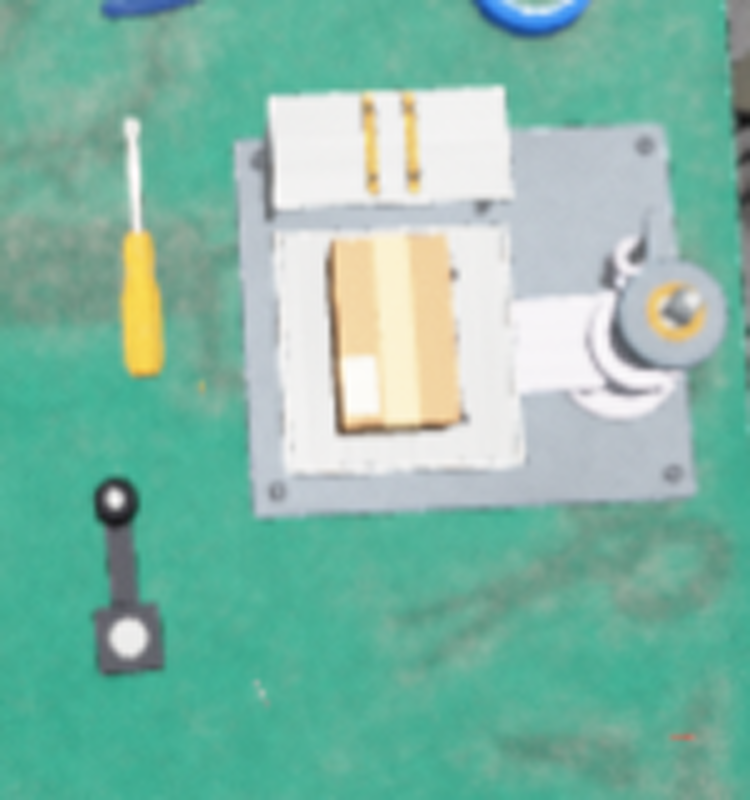

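The carton stands flat inside the lips. Triangulating the crank hub and the shaft tip.

```bash
python3 -c "
from h import *
f=lambda u,k,o:(u+.5)/k+o-.5
T=lambda a,b,c,d: tri(f(a,3,220),f(b,3,150),f(c,5,290),f(d,5,150))
print('hub',T(120,266,128,636)); print('griptop',T(191,223,116,496)); print('tip',T(441,230,688,298))
print('headL/R circle', onz('top',f(615,5,290),f(313,5,150),.14),onz('top',f(725,5,290),f(313,5,150),.14),onz('top',f(670,5,290),f(259,5,150),.14),onz('top',f(670,5,290),f(368,5,150),.14))
t=cv2.imread('pics/d1.png');m=(t.max(2)<110).astype(np.uint8)*255
m2=np.zeros_like(m);m2[240:290,300:330]=m[240:290,300:330]
c,_=cv2.findContours(m2,cv2.RETR_EXTERNAL,cv2.CHAIN_APPROX_NONE);c=max(c,key=cv2.contourArea);print(cv2.boundingRect(c))
# arm midline px per row
P=[]
for v in range(258,268):
    xs=np.where(m2[v])[0]
    if len(xs): P.append(onz('top',xs.mean(),v,.038)[:2]); print(v,xs.min(),xs.max())
P=np.array(P);k=np.polyfit(P[:,0],P[:,1],1);print('arm yaw',np.degrees(np.arctan(k[0])))
plan(.4326,.0033,.15,5)
"
```

```text
hub (array([0.43346001, 0.0027482 , 0.06150794]), np.float64(0.0007213550803155612))
griptop (array([0.49775666, 0.00846481, 0.0846019 ]), np.float64(0.000973014899879783))
tip (array([ 0.57699333, -0.24845224,  0.1656834 ]), np.float64(0.001645288916135408))
headL/R circle [ 0.57570076 -0.22131756  0.14      ] [ 0.57551702 -0.27239269  0.14      ] [ 0.60095803 -0.24810514  0.14      ] [ 0.55004311 -0.2455378   0.14      ]
(309, 246, 13, 38)
258 313 315
259 312 314
260 313 315
261 312 315
262 312 315
263 312 315
264 313 315
265 313 315
266 313 315
267 314 315
arm yaw 4.4028575767212175
row [-0.0537, 0.1361, -0.3496, -0.0004, -0.0006, 0.0002] n>=3.0 q6 -1.51 t 26.5
```

```bash
python3 -m crank '[[-0.022,0.1361,-0.3520,0,0,0,1],[-0.022,0.1361,-0.3520,0,0,0,1],[-0.022,0.1361,-0.3520,0,0,0,1],[-0.022,0.1361,-0.3520,0,0,0,1],[-0.022,0.1361,-0.3520,0,0,0,1]]';python3 -c "
from h import *
st();plan(.433,.003,.15,5);plan(.433,.003,.041,5)"
```

```text
time: 27.12
position: [0.4483, 0.0037, 0.1502]
tool_rot: [-0.706, -0.03, 0.03, 0.707]
ft_force: [0.0, -0.1, 1.0]
grip_width: 0.0868
t 27.12 p [0.4483 0.0037 0.1502] zdir 94.8 down [ 0.     0.002 -1.   ] F [ 0.02 -0.07  0.97] M [ 0.026 -0.006 -0.   ] w 0.0868 q [-0.24  0.44  1.95  0.    0.75 -1.9 ]
row [-0.0306, 0.0004, 0.0012, -0.0007, -0.001, 0.0002] n>=0.2 q6 -1.90 t 27.1
row [-0.0307, 0.2184, 0.0008, -0.0007, -0.001, 0.0002] n>=1.8 q6 -1.90 t 27.1
```

```bash
python3 -m crank '[[-0.0307,0.0,0.0008,0,0,0,1],[-0.0307,0.1,0.0008,0,0,0,1],[-0.0307,0.2184,0.0008,0,0,0,1],[-0.0307,0.2184,0.0008,0,0,0,1],[-0.0307,0.2184,0.0008,0,0,0,-1],[-0.0307,0.2184,0.0008,0,0,0,-1],[-0.0307,0.2184,0.0008,0,0,0,-1],[-0.0307,0.2184,0.0008,0,0,0,-1],[-0.0307,0.2184,0.0008,0,0,0,-1],[-0.0307,0.2184,0.0008,0,0,0,-1]]' 35;python3 -c "
from h import *
st()"
```

```text
time: 28.38
position: [0.433, 0.0038, 0.0412]
tool_rot: [-0.706, -0.031, 0.03, 0.707]
ft_force: [-0.5, -0.4, -1.2]
grip_width: 0.0351
t 28.38 p [0.433  0.0038 0.0412] zdir 95.0 down [ 0.001  0.002 -1.   ] F [-0.47 -0.38 -1.16] M [-0.01   0.001 -0.019] w 0.0351 q [-0.25  0.67  2.06  0.    0.42 -1.91]
```

```bash
python3 -m crank '[[0,0,0,0,0,0,-1],[0,0,0,0,0,0,-1]]';python3 -c "
from h import *
st()"; python3 -m crank '[[0,-0.08,0,0,0,0,-1],[0,-0.2,0,0,0,0,-1],[0,-0.32,0,0,0,0,-1],[0,-0.43,0,0,0,0,-1],[0,-0.43,0,0,0,0,-1],[0,-0.43,0,0,0,0,-1]]';python3 -c "
from h import *
st();plan(.576,-.248,.255,-31)"
```

```text
time: 28.62
position: [0.4331, 0.0037, 0.0412]
tool_rot: [-0.706, -0.031, 0.03, 0.707]
ft_force: [-0.9, -0.6, 3.2]
grip_width: 0.0316
t 28.62 p [0.4331 0.0037 0.0412] zdir 95.0 down [ 0.001  0.002 -1.   ] F [-0.94 -0.61  3.16] M [-0.251  0.099 -0.032] w 0.0316 q [-0.25  0.67  2.06  0.    0.42 -1.91]
time: 29.38
position: [0.4312, 0.0039, 0.2547]
tool_rot: [-0.705, -0.03, 0.032, 0.707]
ft_force: [-1.1, -0.1, -3.6]
grip_width: 0.0317
t 29.38 p [0.4312 0.0039 0.2547] zdir 95.0 down [-0.003  0.003 -1.   ] F [-1.08 -0.07 -3.59] M [ 0.102  0.042 -0.014] w 0.0317 q [-0.25  0.24  1.87  0.    1.03 -1.91]
row [0.2447, -0.0028, -0.5271, -0.0007, 0.1999, -0.001] n>=4.6 q6 -1.91 t 29.4
```

```bash
python3 -m crank '[[0.2447,-0.0028,-0.5271,0,0.1999,0,-1],[0.2447,-0.0028,-0.5271,0,0.1999,0,-1],[0.2447,-0.0028,-0.5271,0,0.1999,0,-1],[0.2447,-0.0028,-0.5271,0,0.1999,0,-1],[0.2447,-0.0028,-0.5271,0,0.1999,0,-1],[0.2447,-0.0028,-0.5271,0,0.1999,0,-1],[0.2447,-0.0028,-0.5271,0,0.1999,0,-1],[0.2447,-0.0028,-0.5271,0,0.1999,0,-1],[0.2447,-0.0028,-0.5271,0,0.1999,0,-1]]';python3 -c "
from h import *
st();plan(.576,-.248,.255,-31);plan(.576,-.248,.22,-31)
t=vision.camera('side'); cv2.imwrite('pics/e1.png',t);crop(t,330,170,410,260,8,'e1s.png')
for p in [(.576,-.248,.171),(.576,-.248,.14),(.576,-.248,.2138),(.576,-.248,.2758)]: print((proj('side',p)-[330,170])*8)"
```

```text
time: 30.5
position: [0.5772, -0.2472, 0.2569]
tool_rot: [-0.681, 0.189, -0.188, 0.682]
ft_force: [-0.1, 0.0, -4.1]
grip_width: 0.0317
t 30.50 p [ 0.5772 -0.2472  0.2569] zdir 59.1 down [ 0.     0.002 -1.   ] F [-0.14  0.03 -4.1 ] M [-0.04   0.032 -0.004] w 0.0317 q [-0.58  0.51  1.4   0.    1.23 -1.62]
row [-0.0012, 0.0038, -0.0025, -0.0007, 0.0004, -0.0004] n>=0.0 q6 -1.62 t 30.5
row [-0.0012, 0.0738, -0.0027, -0.0007, 0.0004, -0.0004] n>=0.6 q6 -1.62 t 30.5
[292.9284667  430.36354809]
[288.56017736 543.0210099 ]
[299.13935689 270.65356435]
[308.52908502  30.23308318]
```

View pics/e1s.png

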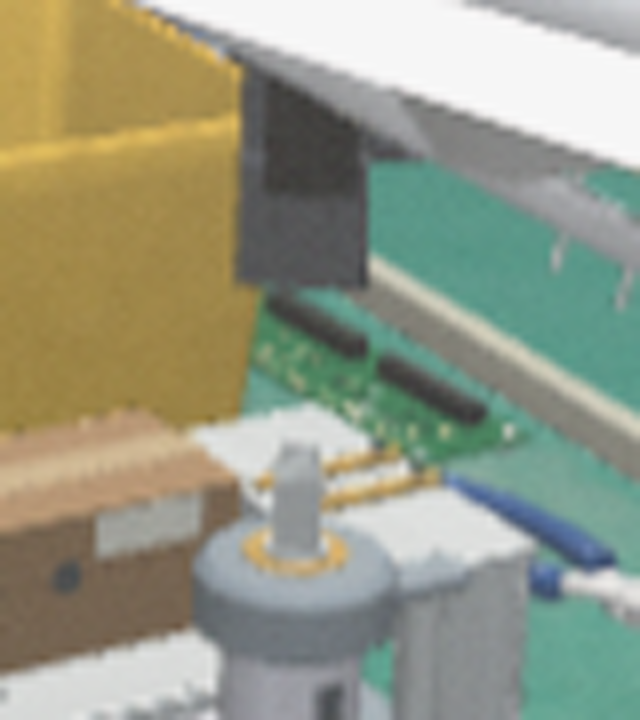

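Hub mouth and shaft are both face-on. The hub is centred at crop x≈302 and the shaft at ≈299, so they are aligned within about 1 mm. Lowering in stages.

```bash
python3 -m crank '[[-0.0005,0.03,-0.003,0,0,0,-1],[-0.0005,0.06,-0.003,0,0,0,-1],[-0.0005,0.08,-0.003,0,0,0,-1],[-0.0005,0.08,-0.003,0,0,0,-1]]';python3 -m crank '[[0,0.01,0,0,0,0,-1],[0,0.02,0,0,0,0,-1],[0,0.02,0,0,0,0,-1]]';python3 -c "
from h import *
st()
t=vision.camera('side'); crop(t,330,170,410,260,8,'e2s.png')"
```

```text
time: 31.05
position: [0.5759, -0.2491, 0.2155]
tool_rot: [-0.68, 0.19, -0.188, 0.682]
ft_force: [-1.0, -0.3, -3.7]
grip_width: 0.0321
time: 31.42
position: [0.5765, -0.2494, 0.2068]
tool_rot: [-0.681, 0.189, -0.189, 0.682]
ft_force: [-0.4, 0.5, -3.9]
grip_width: 0.032
t 31.43 p [ 0.5765 -0.2494  0.2068] zdir 59.0 down [ 0.     0.002 -1.   ] F [-0.4   0.49 -3.9 ] M [-0.03   0.039  0.029] w 0.0320 q [-0.59  0.57  1.45  0.    1.12 -1.62]
```

View pics/e2s.png

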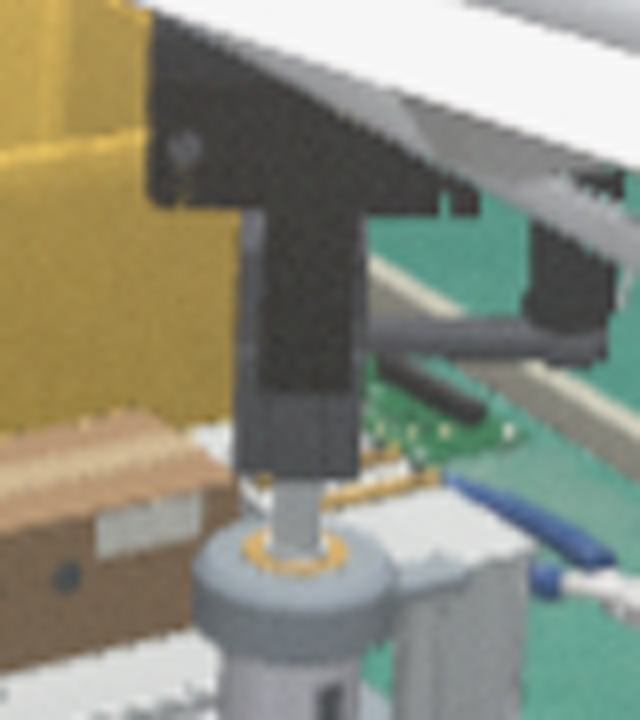

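The tip is entering, with the hub centred at 298 against the shaft at 297. Continuing.

```bash
python3 -m crank '[[0,0.008,0,0,0,0,-1],[0,0.016,0,0,0,0,-1],[0,0.016,0,0,0,0,-1]]';python3 -m crank '[[0,0.008,0,0,0,0,-1],[0,0.016,0,0,0,0,-1],[0,0.016,0,0,0,0,-1]]';python3 -c "
from h import *
st()"
```

```text
time: 31.85
position: [0.5765, -0.2494, 0.1987]
tool_rot: [-0.681, 0.189, -0.189, 0.682]
ft_force: [0.2, -0.2, -4.0]
grip_width: 0.0319
time: 32.22
position: [0.5765, -0.2494, 0.1906]
tool_rot: [-0.681, 0.189, -0.189, 0.682]
ft_force: [0.3, 0.4, -3.2]
grip_width: 0.0319
t 32.23 p [ 0.5765 -0.2494  0.1906] zdir 59.0 down [ 0.     0.002 -1.   ] F [ 0.31  0.4  -3.17] M [-0.001  0.09  -0.003] w 0.0319 q [-0.59  0.58  1.47  0.    1.09 -1.62]
```

```bash
python3 -m crank '[[0,0.008,0,0,0,0,-1],[0,0.012,0,0,0,0,-1],[0,0.012,0,0,0,0,-1]]';python3 -m crank '[[0,0.004,0,0,0,0,-1],[0,0.006,0,0,0,0,-1],[0,0.006,0,0,0,0,-1]]';python3 -c "
from h import *
st()"
```

```text
time: 32.6
position: [0.5765, -0.2494, 0.1849]
tool_rot: [-0.681, 0.189, -0.189, 0.682]
ft_force: [1.1, 0.3, -2.5]
grip_width: 0.0321
time: 32.98
position: [0.5767, -0.2495, 0.1821]
tool_rot: [-0.681, 0.189, -0.189, 0.682]
ft_force: [0.7, -0.5, -3.0]
grip_width: 0.0318
t 32.98 p [ 0.5767 -0.2495  0.1821] zdir 59.0 down [ 0.001  0.002 -1.   ] F [ 0.7  -0.49 -2.99] M [-0.001  0.051 -0.041] w 0.0318 q [-0.59  0.59  1.48  0.    1.07 -1.62]
```

Seated, with the hub underside at about z=0.141. Releasing, backing off, and checking.

```bash
python3 -m crank '[[0,0,0,0,0,0,0.3],[0,0,0,0,0,0,0.3],[0,0,0,0,0,0,0.3],[0,0,0,0,0,0,0.3],[0,-0.1,0,0,0,0,0.3],[0,-0.2,0,0,0,0,0.3],[0,-0.2,0,0,0,0,0.3]]';python3 -c "
from h import *
st();
t=vision.camera('side'); cv2.imwrite('pics/e3.png',t);crop(t,290,160,420,280,6,'e3s.png')
import numpy as np
plan(.6,-.16,.25,0)"
```

```text
time: 33.85
position: [0.5791, -0.2512, 0.2875]
tool_rot: [0.682, -0.185, 0.193, -0.681]
ft_force: [-0.2, -0.5, 0.3]
grip_width: 0.0566
t 33.85 p [ 0.5791 -0.2512  0.2875] zdir 59.0 down [ 0.01  -0.004 -1.   ] F [-0.2  -0.51  0.31] M [-0.039  0.031 -0.02 ] w 0.0566 q [-0.59  0.48  1.36  0.    1.28 -1.62]
row [-0.0549, 0.0693, 0.1777, -0.0001, -0.1722, 0.0017] n>=2.9 q6 -1.62 t 33.9
```

View pics/e3s.png

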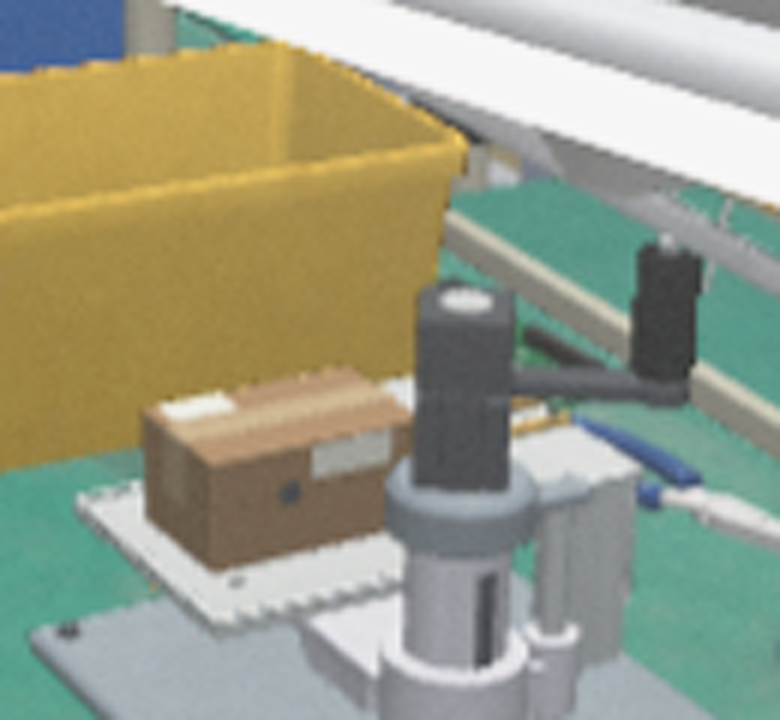

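The crank is seated on the gear head at (465,490) with its grip at (668,310). Going to the grip.

```bash
python3 -c "
from h import *
plan(.6324,-.2830,.27,-31);plan(.6324,-.2830,.200,-31)
t=cv2.imread('pics/e3.png')
t=vision.camera('top');crop(t,340,160,440,260,6,'e3t.png')"
```

```text
row [0.1275, 0.0299, 0.0002, -0.0005, 0.0001, 0.0016] n>=1.0 q6 -1.62 t 33.9
row [0.1268, 0.1699, -0.0, -0.0005, 0.0001, 0.0016] n>=1.7 q6 -1.62 t 33.9
```

View pics/e3t.png

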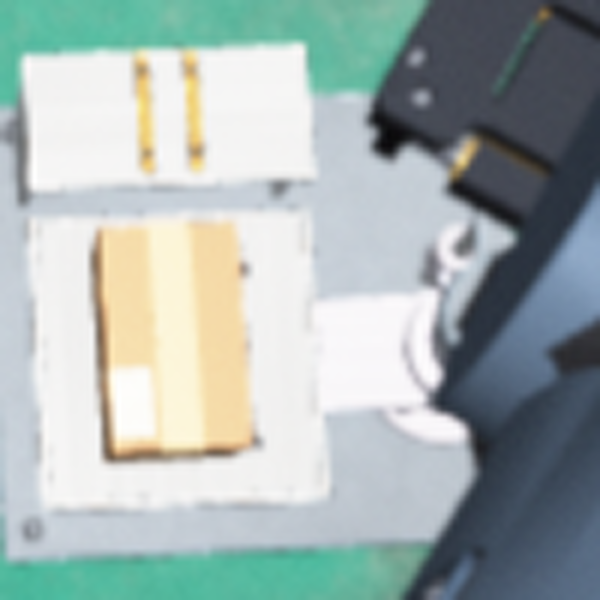

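```bash
python3 -m crank '[[0.1275,0.03,0,0,0,0,0.3],[0.1275,0.03,0,0,0,0,0.3],[0.1275,0.09,0,0,0,0,0.3],[0.1275,0.15,0,0,0,0,0.3],[0.1275,0.172,0,0,0,0,0.3],[0.1275,0.172,0,0,0,0,0.3]]' 15;python3 -c "
from h import *
st();
t=vision.camera('side'); cv2.imwrite('pics/e4.png',t);crop(t,310,160,430,260,6,'e4s.png')
plan(.6324,-.2830,.200,-31)"
```

```text
time: 34.7
position: [0.6305, -0.2818, 0.1949]
tool_rot: [-0.68, 0.19, -0.188, 0.682]
ft_force: [0.3, -0.2, 1.2]
grip_width: 0.0565
t 34.70 p [ 0.6305 -0.2818  0.1949] zdir 59.0 down [-0.002  0.003 -1.   ] F [ 0.28 -0.19  1.17] M [-0.016 -0.006 -0.054] w 0.0565 q [-0.58  0.66  1.29  0.    1.19 -1.61]
row [0.0025, -0.0074, -0.0, -0.0006, 0.0, -0.0001] n>=0.1 q6 -1.61 t 34.8
```

View pics/e4s.png

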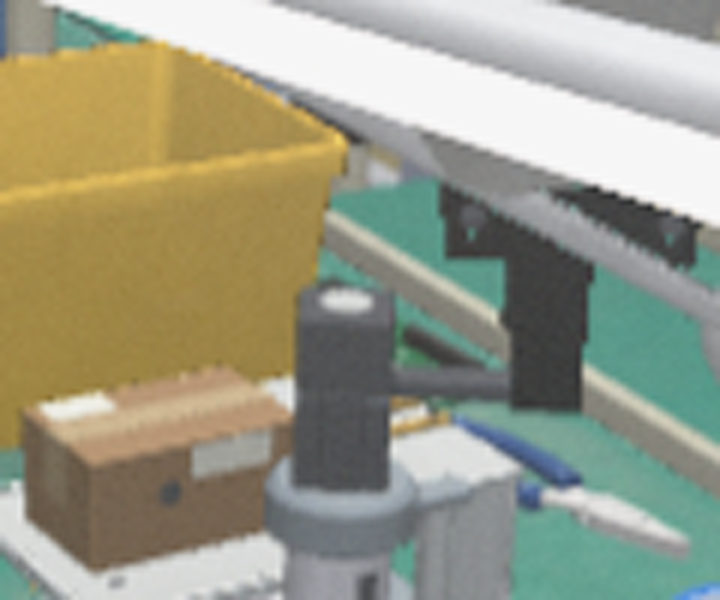

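```bash
python3 -m crank '[[0.0025,-0.014,0,0,0,0,0.3],[0.0025,-0.014,0,0,0,0,0.3],[0.0025,-0.014,0,0,0,0,-1],[0.0025,-0.014,0,0,0,0,-1],[0.0025,-0.014,0,0,0,0,-1],[0.0025,-0.014,0,0,0,0,-1],[0.0025,-0.014,0,0,0,0,-1],[0.0025,-0.014,0,0,0,0,-1]]' 15;python3 -c "
from h import *
st()"
```

```text
time: 35.75
position: [0.6324, -0.283, 0.203]
tool_rot: [-0.681, 0.189, -0.189, 0.682]
ft_force: [0.1, 0.7, -0.1]
grip_width: 0.0216
t 35.75 p [ 0.6324 -0.283   0.203 ] zdir 59.0 down [ 0.001  0.002 -1.   ] F [ 0.06  0.69 -0.14] M [ 0.027 -0.022  0.019] w 0.0216 q [-0.58  0.66  1.28  0.    1.21 -1.61]
```

Grip held (21.6 mm). Trial 40° clockwise.

```bash
python3 -m crank '[[-0.002,0,-0.0226,0,0,0,-1],[-0.0078,0,-0.0445,0,0,0,-1],[-0.0174,0,-0.065,0,0,0,-1],[-0.0304,0,-0.0836,0,0,0,-1]]';python3 -c "
from h import *
st()
p=robot.get_obs()['position'][:2]-[.5767,-.2495];print(np.linalg.norm(p),np.degrees(np.arctan2(p[1],p[0])))"
```

```text
time: 36.25
position: [0.5973, -0.3119, 0.2032]
tool_rot: [-0.681, 0.189, -0.19, 0.682]
ft_force: [1.5, -0.6, -0.5]
grip_width: 0.022
t 36.25 p [ 0.5973 -0.3119  0.2032] zdir 59.0 down [ 0.002  0.001 -1.   ] F [ 1.49 -0.62 -0.45] M [-0.035 -0.384  0.019] w 0.0220 q [-0.65  0.63  1.33  0.    1.18 -1.68]
0.06571747192797718 -71.69907062788685
```

```bash
python3 -m crank '[[-0.0346,0,-0.029,0,0,0,-1],[-0.077,0,-0.0445,0,0,0,-1],[-0.1222,0,-0.0445,0,0,0,-1],[-0.1646,0,-0.029,0,0,0,-1],[-0.1992,0,0,0,0,0,-1],[-0.2217,0,0.0391,0,0,0,-1],[-0.2296,0,0.0836,0,0,0,-1]]';python3 -c "
from h import *
st()
p=robot.get_obs()['position'][:2]-[.5767,-.2495];print(np.linalg.norm(p),np.degrees(np.arctan2(p[1],p[0])))"
```

```text
time: 37.12
position: [0.5211, -0.2165, 0.2033]
tool_rot: [0.681, -0.188, 0.19, -0.681]
ft_force: [5.7, -5.6, -6.8]
grip_width: 0.0215
t 37.12 p [ 0.5211 -0.2165  0.2033] zdir 59.0 down [ 0.002 -0.001 -1.   ] F [ 5.73 -5.65 -6.84] M [-0.928 -1.006 -0.004] w 0.0215 q [-0.59  0.49  1.62  0.    1.03 -1.62]
0.06466775360870311 149.29769731624233
```

```bash
python3 -m crank '[[0.0078,0,0.0445,0,0,0,-1],[0.0304,0,0.0836,0,0,0,-1],[0.065,0,0.1126,0,0,0,-1],[0.1074,0,0.128,0,0,0,-1],[0.1526,0,0.128,0,0,0,-1],[0.195,0,0.1126,0,0,0,-1],[0.2296,0,0.0836,0,0,0,-1],[0.2522,0,0.0445,0,0,0,-1],[0.26,0,0,0,0,0,-1]]';python3 -c "
from h import *
st()
p=robot.get_obs()['position'][:2]-[.5767,-.2495];print(np.linalg.norm(p),np.degrees(np.arctan2(p[1],p[0])))
t=vision.camera('side'); cv2.imwrite('pics/f1.png',t);crop(t,290,160,420,280,6,'f1s.png')"
```

```text
time: 38.25
position: [0.6324, -0.2839, 0.2033]
tool_rot: [-0.681, 0.188, -0.189, 0.682]
ft_force: [1.1, 2.1, -1.4]
grip_width: 0.0217
t 38.25 p [ 0.6324 -0.2839  0.2033] zdir 59.0 down [ 0.001  0.002 -1.   ] F [ 1.07  2.13 -1.37] M [ 0.31  -0.145  0.011] w 0.0217 q [-0.58  0.66  1.28  0.    1.21 -1.61]
0.06545909581545423 -31.681323326013118
```

View pics/f1s.png

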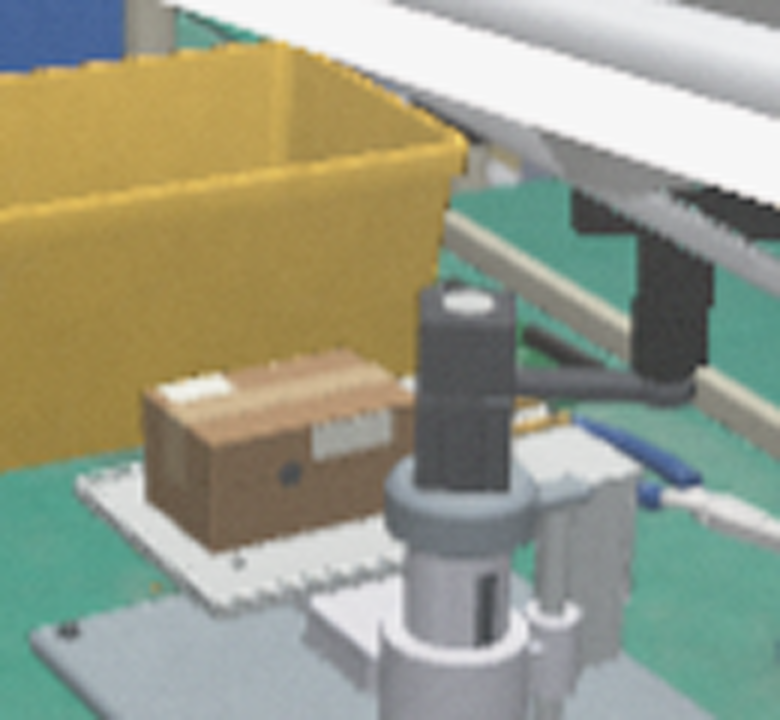

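One turn raised the platform corner from about y=632 to 612 in the crop, roughly 8 mm as expected. Second turn.

```bash
python3 -m crank '[[-0.0078,0,-0.0445,0,0,0,-1],[-0.0304,0,-0.0836,0,0,0,-1],[-0.065,0,-0.1126,0,0,0,-1],[-0.1074,0,-0.128,0,0,0,-1],[-0.1526,0,-0.128,0,0,0,-1],[-0.195,0,-0.1126,0,0,0,-1],[-0.2296,0,-0.0836,0,0,0,-1],[-0.2522,0,-0.0445,0,0,0,-1],[-0.26,0,0,0,0,0,-1]]'; python3 -m crank '[[0.0078,0,0.0445,0,0,0,-1],[0.0304,0,0.0836,0,0,0,-1],[0.065,0,0.1126,0,0,0,-1],[0.1074,0,0.128,0,0,0,-1],[0.1526,0,0.128,0,0,0,-1],[0.195,0,0.1126,0,0,0,-1],[0.2296,0,0.0836,0,0,0,-1],[0.2522,0,0.0445,0,0,0,-1],[0.26,0,0,0,0,0,-1]]';python3 -c "
from h import *
st()
p=robot.get_obs()['position'][:2]-[.5767,-.2495];print(np.linalg.norm(p),np.degrees(np.arctan2(p[1],p[0])))
t=vision.camera('side'); cv2.imwrite('pics/f2.png',t);crop(t,290,200,420,290,6,'f2s.png')
t=vision.camera('top'); cv2.imwrite('pics/f2t.png',t);crop(t,330,160,430,260,7,'f2tc.png')"
```

```text
time: 39.42
position: [0.5206, -0.2171, 0.2032]
tool_rot: [0.682, -0.188, 0.19, -0.681]
ft_force: [7.0, -5.4, -7.3]
grip_width: 0.0215
time: 40.55
position: [0.632, -0.2843, 0.2034]
tool_rot: [-0.681, 0.188, -0.189, 0.682]
ft_force: [1.3, 0.5, 0.0]
grip_width: 0.0216
t 40.55 p [ 0.632  -0.2843  0.2034] zdir 59.0 down [ 0.002  0.001 -1.   ] F [1.35 0.46 0.05] M [ 0.181 -0.331 -0.013] w 0.0216 q [-0.58  0.65  1.28  0.    1.21 -1.62]
0.06530886204758961 -32.20143905052249
```

View pics/f2s.png

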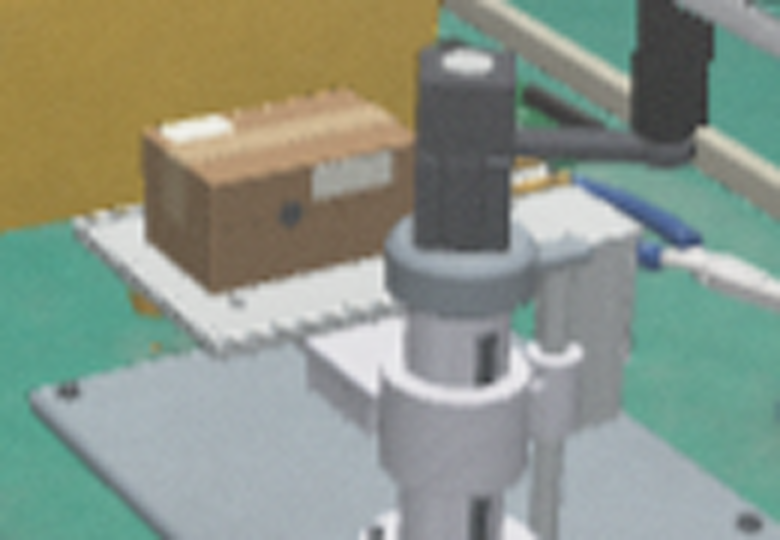

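View pics/f2tc.png

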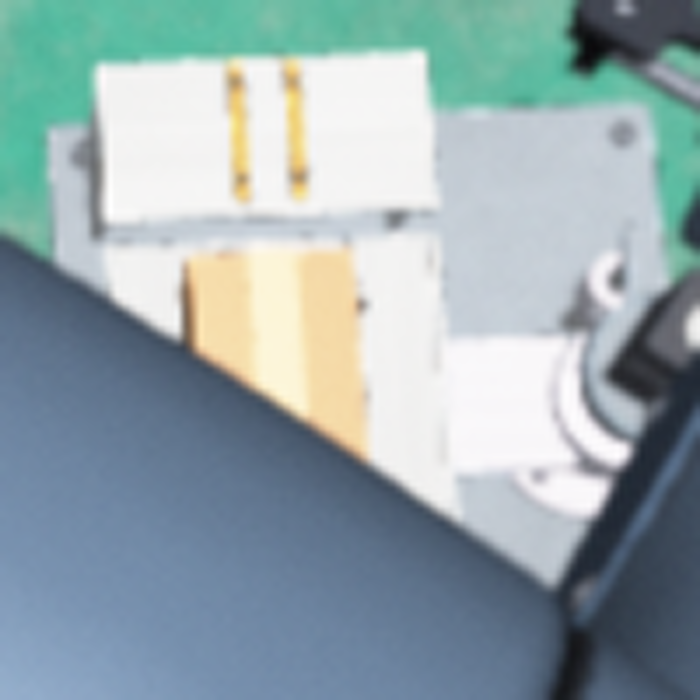

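```bash
python3 - <<'E'
from h import *
from scipy.optimize import brentq
yaw=np.radians(2.5);Rm=np.array([[np.cos(yaw),-np.sin(yaw)],[np.sin(yaw),np.cos(yaw)]]);L=np.array([.5738,-.1844])
W=lambda x,y:L+Rm@[x,y]
f=lambda u,k,o:(u+.5)/k+o-.5
def zfrom(v,xy): return brentq(lambda z:proj('side',[*xy,z])[1]-v,0,.3)
fr=W(-.060,.055-.058)
print('expected u',proj('side',[*fr,.08]))
print('after2 FR lip top',zfrom(f(345,6,200),fr),'bottom?'); print('start FR',zfrom(f(625,6,160),fr))
lb=W(.124,-.003); print('ledge BR',proj('side',[*lb,.09]),'seen',f(640,6,290),f(235,6,200),zfrom(f(235,6,200),lb))
fl=W(-.060,.055+.058); print('FL',proj('side',[*fl,.08]),'seen',f(75,6,290),f(222,6,200),zfrom(f(222,6,200),fl))
sh=W(0,-.065);print('shaft',sh)
E
python3 - <<'E'
import cv2
t=cv2.imread('pics/f2.png')
cv2.imwrite('pics/f2z.png',cv2.resize(t[228:262,298:350],None,fx=15,fy=15,interpolation=cv2.INTER_CUBIC))
E
```

```text
expected u [325.68602404 258.49059521]
after2 FR lip top 0.08332136498239166 bottom?
start FR 0.06752112789531241
ledge BR [396.9977759  237.02067286] seen 396.25 238.75 0.08568688240618214
FL [301.45031778 237.90272873] seen 302.0833333333333 236.58333333333334 0.08333837300248523
shaft [ 0.57663526 -0.24933813]
```

View pics/f2z.png

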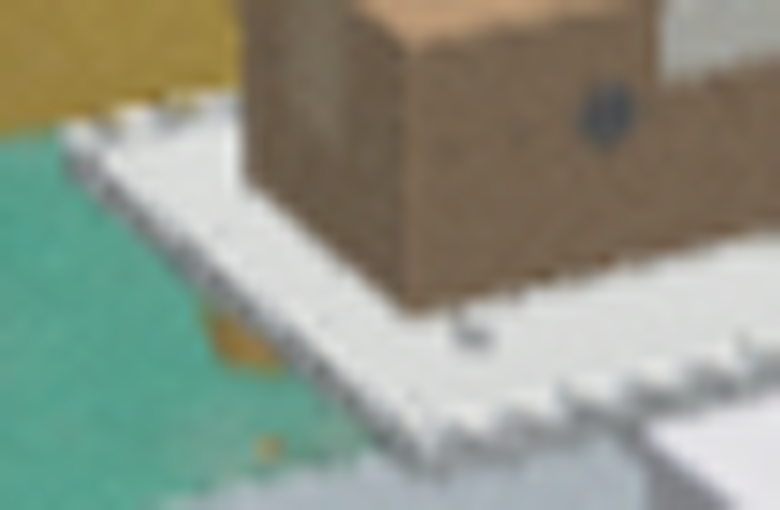

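The platform reads about 80–84 mm and vision is too coarse for "flush". I'll let go of the grip and touch the ledge and the platform with closed fingertips to get the exact difference.

```bash
python3 -m crank '[[0,0,0,0,0,0,0.2],[0,0,0,0,0,0,0.2],[0,0,0,0,0,0,0.2],[0,-0.1,0,0,0,0,0.2],[0,-0.15,0,0,0,0,0.2],[0,-0.15,0,0,0,0,-1],[0,-0.15,0,0,0,0,-1]]';python3 -c "
from h import *
st();plan(.669,-.160,.28,-87.5);plan(.669,-.160,.115,-87.5)"
```

```text
time: 41.52
position: [0.6315, -0.2823, 0.2766]
tool_rot: [-0.68, 0.19, -0.188, 0.682]
ft_force: [0.4, 0.2, -0.6]
grip_width: 0.0396
t 41.52 p [ 0.6315 -0.2823  0.2766] zdir 59.0 down [-0.002  0.003 -1.   ] F [ 0.37  0.24 -0.63] M [-0.028 -0.022  0.041] w 0.0396 q [-0.58  0.59  1.2   0.    1.36 -1.61]
row [-0.0616, -0.0062, 0.2482, -0.0001, 0.3141, -0.0012] n>=5.3 q6 -1.61 t 41.5
row [-0.0606, 0.3238, 0.2476, -0.0001, 0.3141, -0.0012] n>=5.3 q6 -1.61 t 41.5
```

```bash
python3 -m crank '[[-0.0616,-0.0062,0.2482,0,0.3141,0,-1],[-0.0616,-0.0062,0.2482,0,0.3141,0,-1],[-0.0616,-0.0062,0.2482,0,0.3141,0,-1],[-0.0616,-0.0062,0.2482,0,0.3141,0,-1],[-0.0616,-0.0062,0.2482,0,0.3141,0,-1],[-0.0616,-0.0062,0.2482,0,0.3141,0,-1],[-0.0616,0.1,0.2482,0,0.3141,0,-1],[-0.0616,0.2,0.2482,0,0.3141,0,-1],[-0.0616,0.3038,0.2482,0,0.3141,0,-1],[-0.0616,0.3138,0.2482,0,0.3141,0,-1]]';python3 -c "
from h import *
st();t=vision.camera('side'); cv2.imwrite('pics/g1.png',t);crop(t,290,160,430,280,5,'g1s.png')"
```

```text
time: 42.78
position: [0.6653, -0.1586, 0.1149]
tool_rot: [0.512, -0.494, 0.484, -0.509]
ft_force: [0.3, -0.2, 0.3]
grip_width: 0.0007
t 42.77 p [ 0.6653 -0.1586  0.1149] zdir 2.5 down [-0.012  0.007 -1.   ] F [ 0.29 -0.19  0.28] M [-0.106  0.071 -0.037] w 0.0007 q [-0.4   0.75  1.36  0.    1.05 -0.44]
```

View pics/g1s.png

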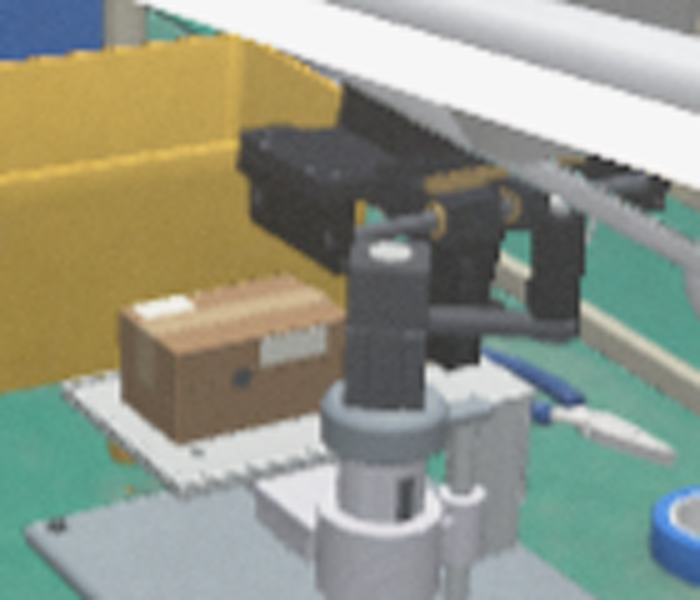

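```bash
python3 -m crank '[[0,0.0,0,0,0,0,-1],[0,0.006,0,0,0,0,-1],[0,0.006,0,0,0,0,-1],[0,0.006,0,0,0,0,-1]]' 8 | sed -n '2p;4p'; python3 -m crank '[[0,0.006,0,0,0,0,-1],[0,0.006,0,0,0,0,-1],[0,0.006,0,0,0,0,-1]]'| sed -n '2p;4p'; python3 -m crank '[[0,0.006,0,0,0,0,-1],[0,0.006,0,0,0,0,-1],[0,0.006,0,0,0,0,-1]]'| sed -n '2p;4p'
```

```text
position: [0.6704, -0.1607, 0.1195]
ft_force: [-0.7, 0.2, 0.0]
position: [0.6699, -0.1606, 0.1154]
ft_force: [-0.6, -0.3, 0.1]
position: [0.67, -0.1606, 0.1124]
ft_force: [-0.4, 0.1, -0.6]
```

```bash
for i in 1 2 ; do python3 -m crank '[[0,0.006,0,0,0,0,-1],[0,0.006,0,0,0,0,-1],[0,0.006,0,0,0,0,-1]]'| sed -n '2p;4p'; done; python3 -m crank '[[0,0.002,0,0,0,0,-1],[0,0.002,0,0,0,0,-1]]'| sed -n '2p;4p';python3 -m crank '[[0,0.002,0,0,0,0,-1],[0,0.002,0,0,0,0,-1]]'| sed -n '2p;4p'
```

```text
position: [0.67, -0.1606, 0.1094]
ft_force: [-0.4, -0.2, -0.9]
position: [0.6699, -0.1606, 0.1064]
ft_force: [-0.2, 0.4, -0.7]
position: [0.6699, -0.1606, 0.1054]
ft_force: [0.1, -0.0, -0.4]
position: [0.67, -0.1606, 0.1045]
ft_force: [0.1, 0.2, -0.0]
```

```bash
for i in 1 2 3; do python3 -m crank '[[0,0.002,0,0,0,0,-1],[0,0.002,0,0,0,0,-1]]'| sed -n '2p;4p';done
```

```text
position: [0.6701, -0.1606, 0.1045]
ft_force: [-1.7, 0.7, 4.6]
position: [0.6701, -0.1606, 0.1044]
ft_force: [-3.9, 0.6, 9.5]
position: [0.6701, -0.1606, 0.1044]
ft_force: [-4.5, 1.9, 13.8]
```

Contact with the ledge at TCP z = 0.1044–0.1045. Now the platform strip beside the carton.

```bash
python3 -m crank '[[0,-0.05,0,0,0,0,-1],[0,-0.07,0,0,0,0,-1],[0,-0.07,0,0,0,0,-1]]'; python3 -c "
from h import *
plan(.573,-.1690,.14,-87.5);plan(.573,-.1690,.103,-87.5)
t=vision.camera('top');crop(t,330,160,430,260,6,'g2t.png')"
```

```text
time: 46.45
position: [0.6705, -0.1608, 0.1371]
tool_rot: [-0.51, 0.489, -0.489, 0.512]
ft_force: [-0.0, -0.2, 0.4]
grip_width: 0.0006
row [0.0079, -0.0062, -0.1955, -0.0008, -0.0002, -0.0003] n>=1.6 q6 -0.44 t 46.5
row [0.008, 0.0678, -0.1957, -0.0008, -0.0002, -0.0003] n>=1.7 q6 -0.44 t 46.5
```

View pics/g2t.png

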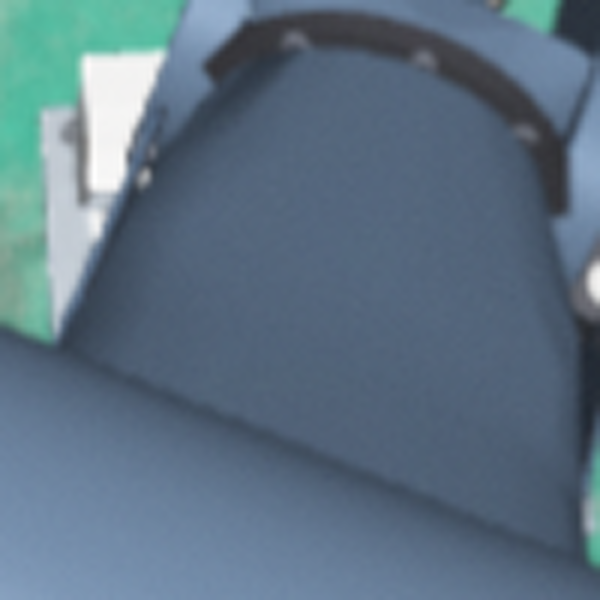

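```bash
python3 -c "
from h import *
f=lambda u,k,o:(u+.5)/k+o-.5
for p in [(447,236),(462,425)]: print(onz('top',f(p[0],5,290),f(p[1],5,150),.112))"
python3 -m crank '[[0.008,-0.05,0,0,0,0,-1],[0.008,-0.05,-0.1955,0,0,0,-1],[0.008,-0.05,-0.1955,0,0,0,-1],[0.008,-0.05,-0.1955,0,0,0,-1],[0.008,-0.05,-0.1955,0,0,0,-1]]'; python3 -c "
from h import *
st();plan(.573,-.1690,.105,-87.5)
t=vision.camera('side');crop(t,290,160,430,280,5,'g3s.png')"
```

```text
[ 0.61818292 -0.14907382  0.112     ]
[ 0.52792399 -0.15335583  0.112     ]
time: 47.12
position: [0.5733, -0.1692, 0.161]
tool_rot: [-0.51, 0.489, -0.489, 0.511]
ft_force: [0.2, 0.2, 0.4]
grip_width: 0.0003
t 47.12 p [ 0.5733 -0.1692  0.161 ] zdir 2.4 down [ 0.002  0.002 -1.   ] F [0.16 0.19 0.35] M [-0.097  0.018 -0.052] w 0.0003 q [-0.47  0.58  1.57  0.    0.98 -0.52]
row [-0.0003, 0.1121, -0.0008, -0.0006, -0.0003, -0.0005] n>=0.9 q6 -0.52 t 47.1
```

View pics/g3s.png

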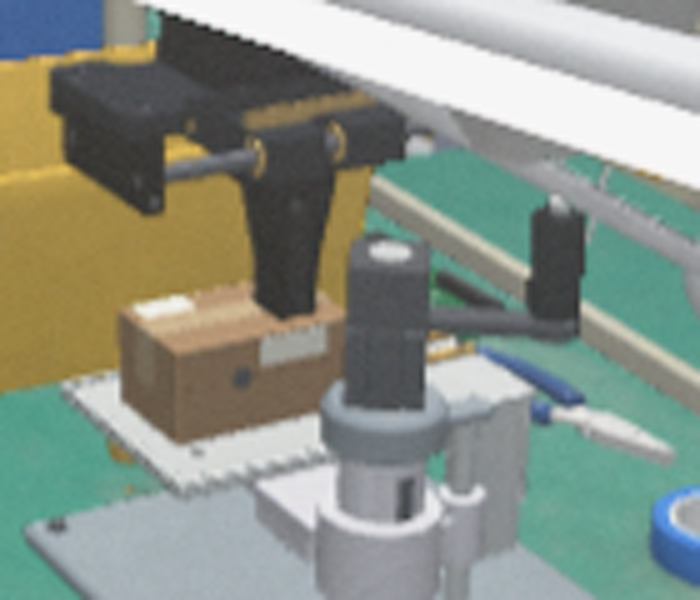

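```bash
python3 -m crank '[[0,0.06,-0.001,0,0,0,-1],[0,0.1121,-0.001,0,0,0,-1],[0,0.1121,-0.001,0,0,0,-1],[0,0.1121,-0.001,0,0,0,-1]]'| sed -n '2p;4p'; for i in 1 2; do python3 -m crank '[[0,0.006,0,0,0,0,-1],[0,0.006,0,0,0,0,-1]]'| sed -n '2p;4p'; done
```

```text
position: [0.5732, -0.1691, 0.1058]
ft_force: [0.3, 0.1, 0.7]
position: [0.5724, -0.1689, 0.103]
ft_force: [-0.3, -0.3, -0.9]
position: [0.5719, -0.1688, 0.0993]
ft_force: [-0.2, -0.9, -0.8]
```

```bash
for i in 1 2 3 4 ; do python3 -m crank '[[0,0.002,0,0,0,0,-1],[0,0.002,0,0,0,0,-1]]'| sed -n '2p;4p'; done
```

```text
position: [0.572, -0.1688, 0.0983]
ft_force: [0.7, -0.2, -0.5]
position: [0.5719, -0.1688, 0.0972]
ft_force: [0.7, 0.2, -0.3]
position: [0.5721, -0.1688, 0.097]
ft_force: [-1.7, 0.6, 4.7]
position: [0.5721, -0.1688, 0.0969]
ft_force: [-3.0, 0.9, 10.8]
```

The platform is 7.5 mm below the ledge, so about 338° of turn is left. Going back to the grip.

```bash
python3 -m crank '[[0,-0.12,0,0,0,0,-1],[0,-0.24,0,0,0,0,-1],[0,-0.36,0,0,0,0,0],[0,-0.36,0,0,0,0,0.3],[0,-0.36,0,0,0,0,0.3]]'; python3 -c "
from h import *
st();plan(.6322,-.2840,.28,-31);plan(.6322,-.2840,.203,-31)"
```

```text
time: 49.8
position: [0.5713, -0.1688, 0.2748]
tool_rot: [-0.51, 0.49, -0.489, 0.511]
ft_force: [-0.5, 0.9, 0.3]
grip_width: 0.0227
t 49.80 p [ 0.5713 -0.1688  0.2748] zdir 2.5 down [-0.     0.002 -1.   ] F [-0.52  0.94  0.26] M [-0.108  0.046 -0.014] w 0.0227 q [-0.48  0.45  1.46  0.    1.23 -0.52]
row [0.2354, -0.0109, 0.1118, -0.0004, -0.3141, -0.0006] n>=5.3 q6 -0.52 t 49.8
row [0.2357, 0.1431, 0.1118, -0.0004, -0.3141, -0.0006] n>=5.3 q6 -0.52 t 49.8
```

```bash
python3 -m crank '[[0.2354,-0.0109,0.1118,0,-0.3141,0,0.3],[0.2354,-0.0109,0.1118,0,-0.3141,0,0.3],[0.2354,-0.0109,0.1118,0,-0.3141,0,0.3],[0.2354,-0.0109,0.1118,0,-0.3141,0,0.3],[0.2354,-0.0109,0.1118,0,-0.3141,0,0.3],[0.2354,-0.0109,0.1118,0,-0.3141,0,0.3],[0.2354,-0.0109,0.1118,0,-0.3141,0,0.3]]' 15; python3 -c "
from h import *
st();plan(.6322,-.2840,.203,-31)
t=vision.camera('side');crop(t,310,160,430,260,6,'g4s.png')"
```

```text
time: 50.68
position: [0.6317, -0.2837, 0.2775]
tool_rot: [-0.68, 0.191, -0.187, 0.683]
ft_force: [0.4, 0.2, 0.6]
grip_width: 0.0566
t 50.67 p [ 0.6317 -0.2837  0.2775] zdir 59.0 down [-0.004  0.005 -1.   ] F [0.44 0.19 0.62] M [-0.038 -0.026  0.018] w 0.0566 q [-0.58  0.59  1.2   0.    1.36 -1.61]
row [0.0019, 0.149, -0.0003, -0.0007, -0.0002, -0.0018] n>=1.2 q6 -1.61 t 50.7
```

View pics/g4s.png

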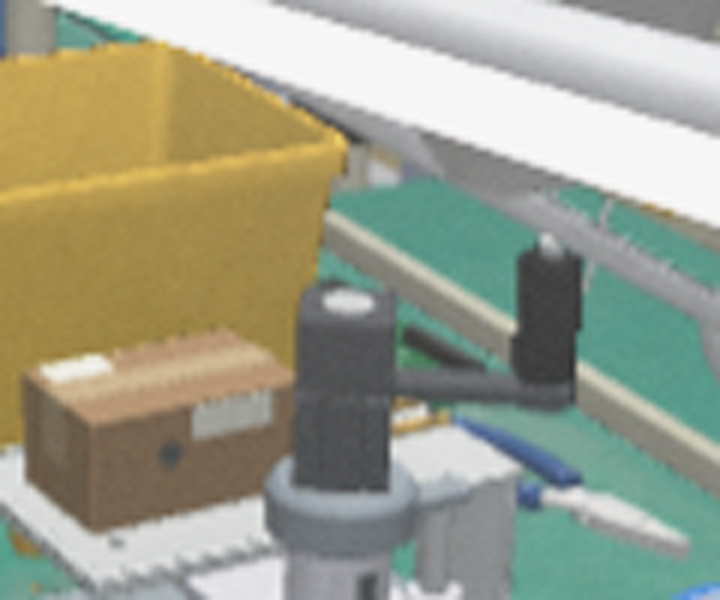

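```bash
python3 -m crank '[[0.0019,0.07,0,0,0,0,0.3],[0.0019,0.145,0,0,0,0,0.3],[0.0019,0.145,0,0,0,0,0.3],[0.0019,0.145,0,0,0,0,-1],[0.0019,0.145,0,0,0,0,-1],[0.0019,0.145,0,0,0,0,-1],[0.0019,0.145,0,0,0,0,-1],[0.0019,0.145,0,0,0,0,-1]]'; python3 -c "
from h import *
st()
p=robot.get_obs()['position'][:2]-[.5767,-.2495];print(np.linalg.norm(p),np.degrees(np.arctan2(p[1],p[0])))"
```

```text
time: 51.72
position: [0.634, -0.2849, 0.2088]
tool_rot: [-0.681, 0.188, -0.19, 0.682]
ft_force: [0.1, -0.9, 1.4]
grip_width: 0.0219
t 51.73 p [ 0.634  -0.2849  0.2088] zdir 59.0 down [ 0.002  0.001 -1.   ] F [ 0.05 -0.9   1.43] M [-0.13  -0.056 -0.02 ] w 0.0219 q [-0.58  0.65  1.27  0.    1.22 -1.61]
0.06733288151846008 -31.746754508519473
```

```bash
python3 -m crank '[[-0.0108,0.006,-0.0445,0,0,0,-1],[-0.0334,0.006,-0.0836,0,0,0,-1],[-0.068,0.006,-0.1126,0,0,0,-1],[-0.1104,0.006,-0.128,0,0,0,-1],[-0.1556,0.006,-0.128,0,0,0,-1],[-0.198,0.006,-0.1126,0,0,0,-1],[-0.2326,0.006,-0.0836,0,0,0,-1],[-0.2552,0.006,-0.0445,0,0,0,-1],[-0.263,0.006,0,0,0,0,-1]]'; python3 -m crank '[[0.0078,0,0.0445,0,0,0,-1],[0.0304,0,0.0836,0,0,0,-1],[0.065,0,0.1126,0,0,0,-1],[0.1074,0,0.128,0,0,0,-1],[0.1526,0,0.128,0,0,0,-1],[0.195,0,0.1126,0,0,0,-1],[0.2296,0,0.0836,0,0,0,-1],[0.2501,0,0.0497,0,0,0,-1],[0.2501,0,0.0497,0,0,0,-1],[0.2501,0,0.0497,0,0,0,-1]]';python3 -c "
from h import *
st()
p=robot.get_obs()['position'][:2]-[.5767,-.2495];print(np.linalg.norm(p),np.degrees(np.arctan2(p[1],p[0])))
t=vision.camera('side');crop(t,290,160,430,280,5,'g5s.png')"
```

```text
time: 52.85
position: [0.5204, -0.2182, 0.2072]
tool_rot: [0.682, -0.188, 0.19, -0.681]
ft_force: [-1.5, -3.0, 5.5]
grip_width: 0.0218
time: 54.1
position: [0.6431, -0.2619, 0.2075]
tool_rot: [-0.681, 0.186, -0.192, 0.681]
ft_force: [2.6, -1.3, 5.4]
grip_width: 0.0214
t 54.10 p [ 0.6431 -0.2619  0.2075] zdir 59.0 down [ 0.007 -0.002 -1.   ] F [ 2.63 -1.25  5.37] M [-0.175 -0.392 -0.018] w 0.0214 q [-0.55  0.65  1.28  0.    1.21 -1.58]
0.06753087948755221 -10.557455195199992
```

View pics/g5s.png

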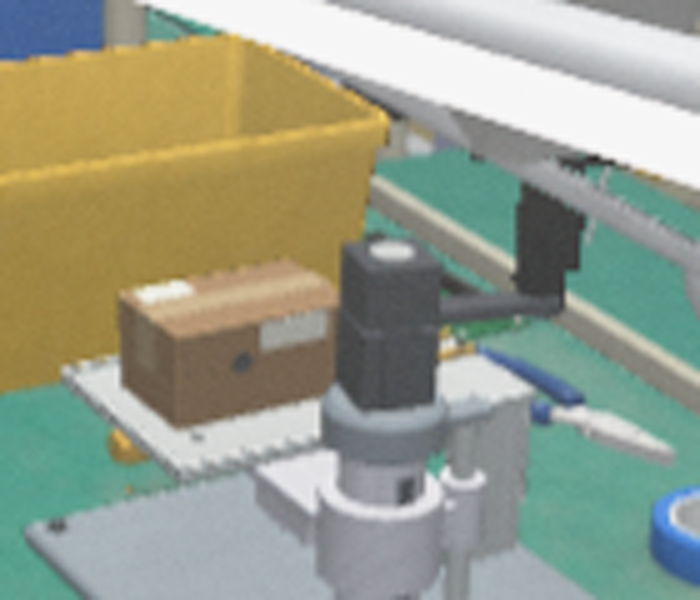

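Wound 338° with low forces. Letting go and probing the platform again.

```bash
python3 -m crank '[[0,0,0,0,0,0,0.2],[0,0,0,0,0,0,0.2],[0,0,0,0,0,0,0.2],[0,-0.1,0,0,0,0,0.2],[0,-0.15,0,0,0,0,0.2],[0,-0.15,0,0,0,0,-1],[0,-0.15,0,0,0,0,-1],[0,-0.15,0,0,0,0,-1]]';python3 -c "
from h import *
st();plan(.572,-.1690,.28,-87.5);plan(.572,-.1690,.115,-87.5)"
```

```text
time: 55.15
position: [0.6399, -0.2596, 0.2779]
tool_rot: [-0.68, 0.19, -0.188, 0.682]
ft_force: [-0.5, 0.5, 0.2]
grip_width: 0.0297
t 55.15 p [ 0.6399 -0.2596  0.2779] zdir 59.0 down [-0.003  0.004 -1.   ] F [-0.47  0.52  0.16] M [-0.042  0.021 -0.055] w 0.0297 q [-0.55  0.58  1.2   0.    1.36 -1.58]
row [-0.2097, -0.0031, 0.0854, 0.0001, 0.3139, -0.0016] n>=5.3 q6 -1.58 t 55.1
row [-0.2083, 0.3269, 0.0848, 0.0001, 0.3139, -0.0016] n>=5.3 q6 -1.58 t 55.1
```

```bash
python3 -m crank '[[-0.2097,-0.0031,0.0854,0,0.3139,0,-1],[-0.2097,-0.0031,0.0854,0,0.3139,0,-1],[-0.2097,-0.0031,0.0854,0,0.3139,0,-1],[-0.2097,-0.0031,0.0854,0,0.3139,0,-1],[-0.2097,-0.0031,0.0854,0,0.3139,0,-1],[-0.2097,-0.0031,0.0854,0,0.3139,0,-1],[-0.2097,-0.0031,0.0854,0,0.3139,0,-1],[-0.2097,-0.0031,0.0854,0,0.3139,0,-1]]';python3 -c "
from h import *
st();plan(.572,-.1690,.113,-87.5)"
```

```text
time: 56.15
position: [0.5727, -0.1695, 0.2812]
tool_rot: [-0.51, 0.489, -0.488, 0.511]
ft_force: [0.1, 0.3, 0.2]
grip_width: 0.0007
t 56.15 p [ 0.5727 -0.1695  0.2812] zdir 2.5 down [-0.     0.002 -1.   ] F [0.09 0.29 0.2 ] M [-0.132  0.028  0.013] w 0.0007 q [-0.48  0.44  1.45  0.    1.25 -0.52]
row [-0.0002, 0.3363, -0.0013, 0.0001, 0.0002, -0.0008] n>=2.7 q6 -0.52 t 56.1
```

```bash
python3 -m crank '[[0,0.12,-0.0013,0,0,0,-1],[0,0.24,-0.0013,0,0,0,-1],[0,0.32,-0.0013,0,0,0,-1],[0,0.3383,-0.0013,0,0,0,-1],[0,0.3383,-0.0013,0,0,0,-1],[0,0.3383,-0.0013,0,0,0,-1]]' 8| sed -n '2p;4p';python3 -m crank '[[0,0.006,0,0,0,0,-1],[0,0.006,0,0,0,0,-1]]'| sed -n '2p;4p';python3 -m crank '[[0,0.006,0,0,0,0,-1],[0,0.006,0,0,0,0,-1]]'| sed -n '2p;4p'
```

```text
position: [0.5739, -0.17, 0.1147]
ft_force: [0.1, -0.2, -0.5]
position: [0.5728, -0.1695, 0.1105]
ft_force: [0.5, 0.2, -0.2]
position: [0.5723, -0.1692, 0.1065]
ft_force: [-1.7, 0.2, 0.0]
```

```bash
for i in 1 2 3 ; do python3 -m crank '[[0,0.002,0,0,0,0,-1],[0,0.002,0,0,0,0,-1]]'| sed -n '2p;4p'; done
```

```text
position: [0.5724, -0.1693, 0.1055]
ft_force: [0.4, 0.1, -0.1]
position: [0.5724, -0.1693, 0.1046]
ft_force: [0.2, -1.0, 0.6]
position: [0.5725, -0.1693, 0.1044]
ft_force: [-1.3, -0.3, 5.2]
```

The platform touches at 0.1044, the same as the ledge, so it is flush. Now removing the crank, rising first.

```bash
python3 -m crank '[[0,-0.12,0,0,0,0,-1],[0,-0.24,0,0,0,0,-1],[0,-0.36,0,0,0,0,0],[0,-0.40,0,0,0,0,0.3],[0,-0.40,0,0,0,0,0.3]]'; python3 -c "
from h import *
t=vision.camera('top');cv2.imwrite('pics/h1.png',t);crop(t,340,160,440,260,6,'h1t.png')
t=vision.camera('side');crop(t,290,160,430,280,5,'h1s.png')
st();plan(.5767,-.2495,.30,-9);plan(.5767,-.2495,.182,-9)"
```

```text
time: 58.78
position: [0.5732, -0.17, 0.3057]
tool_rot: [-0.51, 0.488, -0.49, 0.512]
ft_force: [0.1, -0.1, 0.1]
grip_width: 0.0228
t 58.88 p [ 0.5715 -0.1693  0.3024] zdir 2.5 down [-0.001  0.003 -1.   ] F [-0.42 -0.14 -0.3 ] M [-0.13   0.08  -0.003] w 0.0306 q [-0.48  0.42  1.43  0.    1.3  -0.52]
row [0.1608, 0.0043, 0.0033, -0.0003, -0.4361, -0.001] n>=7.3 q6 -0.52 t 58.9
row [0.1615, 0.2403, 0.0036, -0.0003, -0.4361, -0.001] n>=7.3 q6 -0.52 t 58.9
```

View pics/h1t.png

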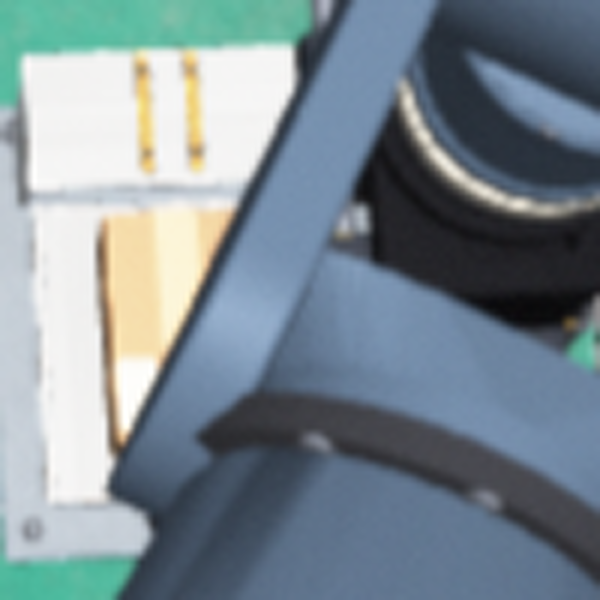

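View pics/h1s.png

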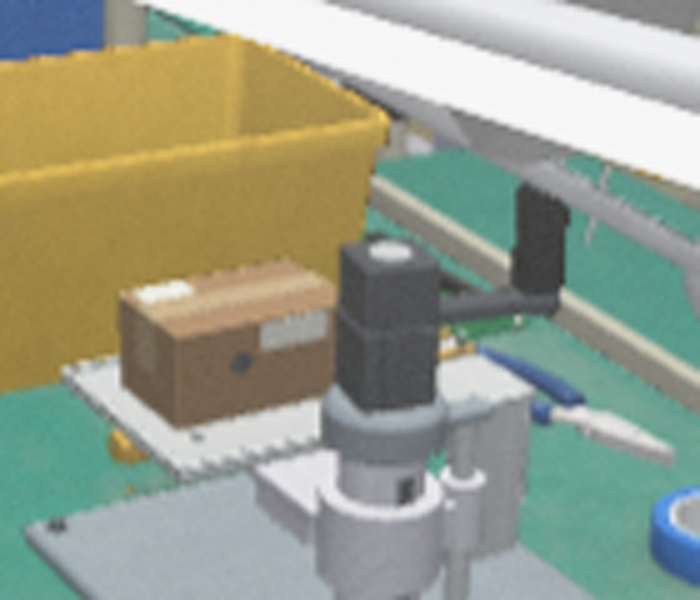

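```bash
python3 -m crank '[[0.1608,0.0043,0.0033,0,-0.4361,0,0.6],[0.1608,0.0043,0.0033,0,-0.4361,0,0.6],[0.1608,0.0043,0.0033,0,-0.4361,0,0.6],[0.1608,0.0043,0.0033,0,-0.4361,0,0.6],[0.1608,0.0043,0.0033,0,-0.4361,0,0.6],[0.1608,0.0043,0.0033,0,-0.4361,0,0.6],[0.1608,0.0043,0.0033,0,-0.4361,0,0.6],[0.1608,0.0043,0.0033,0,-0.4361,0,0.6],[0.1608,0.0043,0.0033,0,-0.4361,0,0.6]]' 35; python3 -c "
from h import *
t=vision.camera('side');crop(t,310,160,430,260,6,'h2s.png')
st();plan(.5767,-.2495,.182,-9)"
```

```text
time: 60.0
position: [0.5766, -0.2494, 0.2988]
tool_rot: [-0.703, 0.057, -0.055, 0.706]
ft_force: [-0.9, -0.4, -0.2]
grip_width: 0.0698
t 60.05 p [ 0.5767 -0.2495  0.2992] zdir 80.9 down [-0.002  0.004 -1.   ] F [-0.1   0.34  1.01] M [ 0.02  -0.017 -0.023] w 0.0699 q [-0.59  0.47  1.35  0.    1.33 -2.  ]
row [0.0007, 0.2345, -0.0009, -0.0011, -0.0004, -0.001] n>=1.9 q6 -2.00 t 60.0
```

View pics/h2s.png

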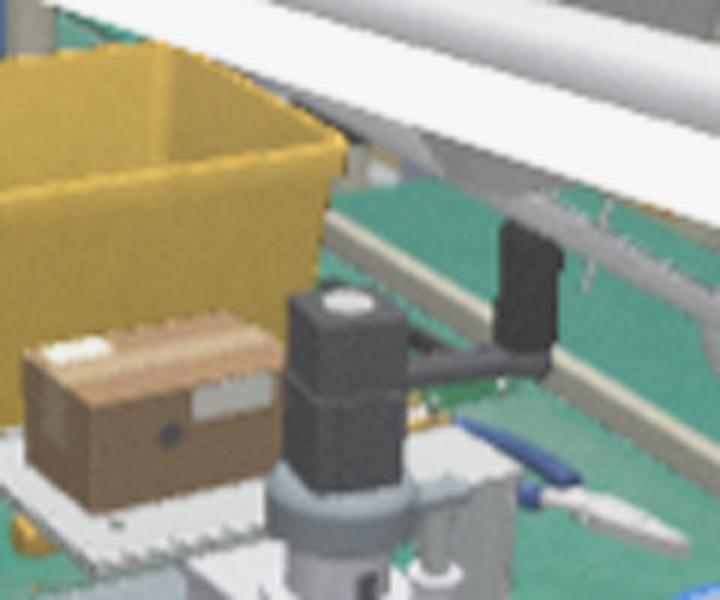

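```bash
python3 -c "
from h import *
for y in (-14,-9,-4,0,5):
    a=np.radians(y);p=[.5767+.065*np.cos(a),-.2495+.065*np.sin(a),.201]; print(y,proj('side',p))
print('seen grip mid',(529+.5)/6+310,(285+.5)/6+160, proj('side',[.5767,-.2495,.202]),'seen hub top',348/6+310,301/6+160)"
```

```text
-14 [399.1274042  207.69567177]
-9 [398.03878621 206.68710866]
-4 [396.73619913 205.71372671]
0 [395.54837598 204.96467958]
5 [393.8925809  204.07048348]
seen grip mid 398.25 207.58333333333334 [367.87010938 209.59626217] seen hub top 368.0 210.16666666666666
```

Crank yaw of about -9° is confirmed. Descending and gripping the hub.

```bash
python3 -m crank '[[0.0007,0.1,0,0,0,0,0.6],[0.0007,0.2,0,0,0,0,0.6],[0.0007,0.2345,0,0,0,0,0.6],[0.0007,0.2345,0,0,0,0,0.6],[0.0007,0.2345,0,0,0,0,-1],[0.0007,0.2345,0,0,0,0,-1],[0.0007,0.2345,0,0,0,0,-1],[0.0007,0.2345,0,0,0,0,-1],[0.0007,0.2345,0,0,0,0,-1]]' 35; python3 -c "
from h import *
st()"
```

```text
time: 61.18
position: [0.578, -0.25, 0.1846]
tool_rot: [-0.705, 0.055, -0.056, 0.705]
ft_force: [-0.3, -0.1, 2.1]
grip_width: 0.0318
t 61.17 p [ 0.578  -0.25    0.1846] zdir 81.0 down [ 0.001  0.001 -1.   ] F [-0.32 -0.08  2.13] M [-0.076  0.119  0.005] w 0.0318 q [-0.59  0.59  1.47  0.    1.08 -2.  ]
```

```bash
python3 -m crank '[[0,-0.02,0,0,0,0,-1],[0,-0.04,0,0,0,0,-1],[0,-0.06,0,0,0,0,-1],[0,-0.08,0,0,0,0,-1],[0,-0.1,0,0,0,0,-1],[0,-0.14,0,0,0,0,-1],[0,-0.18,0,0,0,0,-1],[0,-0.18,0,0,0,0,-1]]'; python3 -c "
from h import *
t=vision.camera('side');crop(t,310,160,430,260,6,'h3s.png')
st();plan(.434,.003,.27,5);plan(.434,.003,.046,5)"
```

```text
time: 62.18
position: [0.5788, -0.2504, 0.2764]
tool_rot: [0.705, -0.054, 0.057, -0.705]
ft_force: [0.5, -0.2, -2.8]
grip_width: 0.0319
t 62.23 p [ 0.578  -0.2499  0.2749] zdir 81.0 down [ 0.002  0.001 -1.   ] F [ 1.07  1.11 -3.27] M [-0.065  0.006 -0.016] w 0.0316 q [-0.59  0.49  1.38  0.    1.27 -2.  ]
row [-0.3636, 0.0097, 0.4546, -0.0003, -0.0778, 0.0007] n>=4.7 q6 -2.00 t 62.2
row [-0.3644, 0.4577, 0.4541, -0.0003, -0.0778, 0.0007] n>=5.9 q6 -2.00 t 62.2
```

View pics/h3s.png

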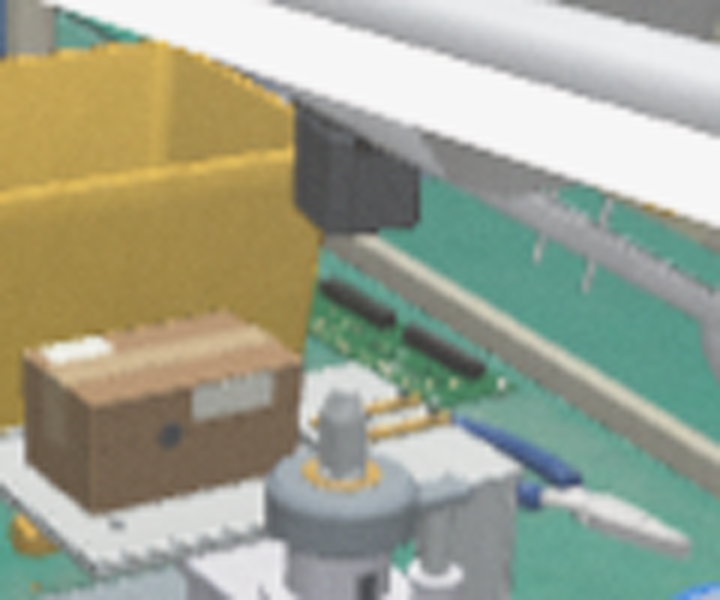

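The crank is off, with the shaft clear at (343,430). Taking it back to its place in the row.

```bash
python3 -m crank '[[-0.3636,0.0097,0.4546,0,-0.0778,0,-1],[-0.3636,0.0097,0.4546,0,-0.0778,0,-1],[-0.3636,0.0097,0.4546,0,-0.0778,0,-1],[-0.3636,0.0097,0.4546,0,-0.0778,0,-1],[-0.3636,0.0097,0.4546,0,-0.0778,0,-1],[-0.3636,0.0097,0.4546,0,-0.0778,0,-1],[-0.3636,0.2,0.4546,0,-0.0778,0,-1],[-0.3636,0.3,0.4546,0,-0.0778,0,-1],[-0.3636,0.42,0.4546,0,-0.0778,0,-1],[-0.3636,0.44,0.4546,0,-0.0778,0,-1]]'; python3 -m crank '[[0,0,0,0,0,0,-1],[0,0,0,0,0,0,-1]]'; python3 -c "
from h import *
t=vision.camera('side');crop(t,200,160,400,280,4,'h4s.png')
st();plan(.434,.003,.046,5)"
```

```text
time: 63.48
position: [0.4332, 0.0029, 0.0511]
tool_rot: [-0.705, -0.029, 0.032, 0.707]
ft_force: [-0.6, -0.3, -2.5]
grip_width: 0.0318
time: 63.72
position: [0.4352, 0.0028, 0.055]
tool_rot: [-0.706, -0.032, 0.03, 0.707]
ft_force: [0.3, 0.7, -3.9]
grip_width: 0.0321
t 63.77 p [0.4354 0.0029 0.0555] zdir 95.0 down [ 0.004  0.001 -1.   ] F [ 0.28 -0.87 -3.62] M [-0.042 -0.005  0.023] w 0.0313 q [-0.25  0.63  2.05  0.    0.46 -1.91]
row [-0.0028, 0.019, 0.0005, -0.0002, -0.0, 0.0013] n>=0.2 q6 -1.91 t 63.8
```

View pics/h4s.png

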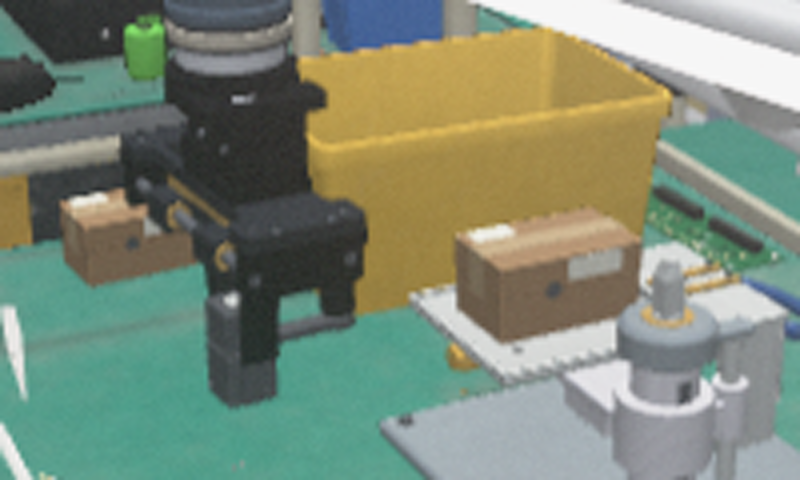

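```bash
python3 -m crank '[[0,0.008,0,0,0,0,-1],[0,0.016,0,0,0,0,-1],[0,0.016,0,0,0,0,-1]]'| sed -n '2p;4p'; for i in 1 2; do python3 -m crank '[[0,0.003,0,0,0,0,-1],[0,0.003,0,0,0,0,-1]]'| sed -n '2p;4p';done
```

```text
position: [0.434, 0.0035, 0.0466]
ft_force: [-0.4, 0.4, -3.4]
position: [0.434, 0.0035, 0.0449]
ft_force: [-0.5, 1.1, -3.1]
position: [0.434, 0.0034, 0.0445]
ft_force: [-1.5, -0.5, 9.5]
```

Contact. Releasing gently and withdrawing.

```bash
python3 -m crank '[[0,-0.0015,0,0,0,0,-1],[0,-0.0015,0,0,0,0,0.3],[0,-0.0015,0,0,0,0,0.6],[0,-0.0015,0,0,0,0,0.6],[0,-0.0015,0,0,0,0,0.6],[0,-0.1,0,0,0,0,0.6],[0,-0.22,0,0,0,0,0.6],[0,-0.34,0,0,0,0,0.6],[0,-0.34,0,0,0,0,0.6]]'; python3 -c "
from h import *
st();plan(.25,.45,.3,45)"
```

```text
time: 65.78
position: [0.4368, 0.0025, 0.2177]
tool_rot: [0.707, 0.035, -0.027, -0.706]
ft_force: [-0.5, -0.5, -0.8]
grip_width: 0.0699
t 65.78 p [0.4368 0.0025 0.2177] zdir 95.0 down [ 0.012 -0.001 -1.   ] F [-0.48 -0.46 -0.81] M [0.028 0.021 0.032] w 0.0699 q [-0.25  0.3   1.91  0.    0.91 -1.91]
row [-0.2918, -0.1699, 0.9239, 0.0019, -0.2221, 0.0033] n>=7.9 q6 -1.91 t 65.8
```

```bash
python3 -m crank '[[-0.15,-0.1699,0.5,0,-0.1,0,0.6],[-0.15,-0.1699,0.5,0,-0.1,0,0.6],[-0.2918,-0.1699,0.9239,0,-0.2221,0,0.6],[-0.2918,-0.1699,0.9239,0,-0.2221,0,0.6],[-0.2918,-0.1699,0.9239,0,-0.2221,0,0.6],[-0.2918,-0.1699,0.9239,0,-0.2221,0,0.6],[-0.2918,-0.1699,0.9239,0,-0.2221,0,0.6],[-0.2918,-0.1699,0.9239,0,-0.2221,0,0.6],[-0.2918,-0.1699,0.9239,0,-0.2221,0,0.6],[-0.2918,-0.1699,0.9239,0,-0.2221,0,0.6]]'; python3 -c "
from h import *
t=vision.camera('side');cv2.imwrite('pics/z1s.png',t);crop(t,190,160,440,310,3,'z1sc.png')
t=vision.camera('top');cv2.imwrite('pics/z1t.png',t);crop(t,190,120,440,310,3,'z1tc.png')
st()"
```

```text
time: 67.03
position: [0.2474, 0.4495, 0.2975]
tool_rot: [0.654, 0.27, -0.271, -0.653]
ft_force: [0.5, 0.4, 0.2]
grip_width: 0.0696
t 67.12 p [0.2482 0.4489 0.298 ] zdir 134.9 down [-0.001 -0.001 -1.   ] F [0.57 0.84 0.27] M [0.093 0.056 0.018] w 0.0695 q [ 0.85  0.3   1.63  0.    1.21 -1.51]
```

View pics/z1sc.png

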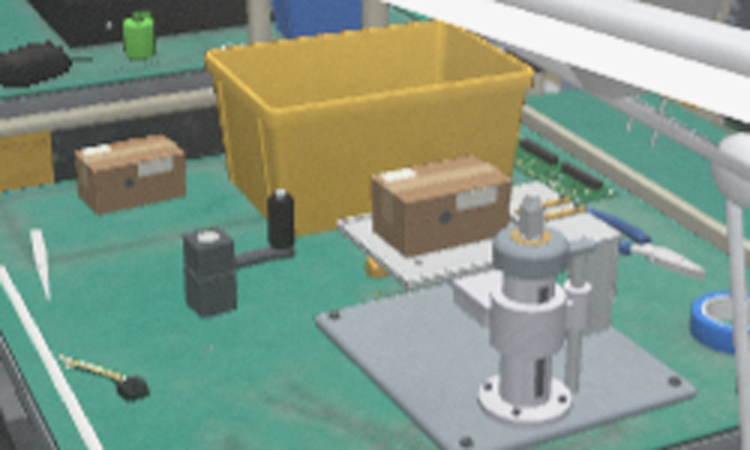

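View pics/z1tc.png

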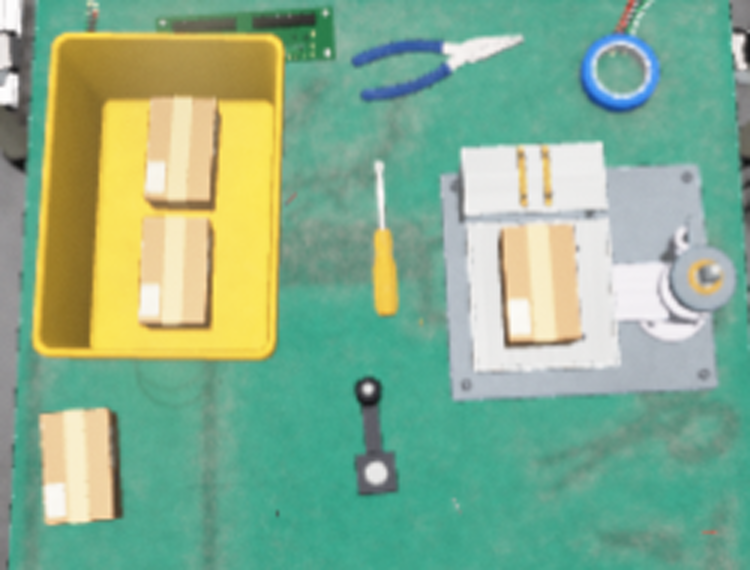

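Everything is in place in both views: two empties in the bin at (180,150) and (175,270), and the second full carton still in the row at (80,465). The other full carton is on the platform at (540,285), the crank is upright at (375,460), and the screwdriver and pliers haven't moved. Handing in.

```bash
python3 -c "
from rig import robot
print(robot.hand_in()); print(robot.get_obs()['time'])"
```

```text
the job is handed in; nothing more can be done
None
the job is handed in; nothing more can be done
```

The feeder is reloaded and handed in at about 67 s of the 210 s allowed; the interface gives no verdict.

- **Cartons:** I weighed all four by lifting them. Two were full (about -5.5 N each) and two were empty (about 0 N). Both empties lie flat in the yellow bin, one full carton stands flat on the platform inside its lips, and the other full one is back in the row.
- **Platform:** I fitted the crank, wound about 2.94 turns clockwise by the grip, and released it. Touching both surfaces with closed fingertips gave 0.1044 m on the platform and 0.1044–0.1045 m on the ledge, so it is flush to within about 0.2 mm.
- **Not checked:** I did not repeat the touch check after lifting the crank off. Gripping the hub could have turned the screw a degree or two, under 0.1 mm.
- **Crank and tools:** The crank stands upright in its old place in the row, and the screwdriver and pliers are unmoved in the last pictures.
- **Disagreement:** Camera estimates of the platform height before the last turn were scattered (about 80–84 mm, against 82.5 mm by touch), so I relied on touch.
- **Slip:** One move command carried the arm about 15–20 mm too far above the bin; it touched nothing and I corrected it.
- **Knock:** I saw no carton knocked aside in the pictures I took.

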